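# Lay out the duct fittings on their template boards

## Robot

A 6-joint arm with a two-finger parallel gripper is mounted at the origin on the work surface. World frame = base frame: x ahead of the robot, y to its left, z up, the work surface at z = 0. Lengths are in m, angles in rad, forces in N, time in s.
With the tool pointing down it reaches from about 0.375 to 0.975 m from the base axis. Payload 3.8 kg.
Tool frame: the origin (TCP) lies on the centre line of the jaws, within the pads' length; the fingertips stand 17 mm ahead of it and the grasp point (between the pads) lies 2 mm behind it (bot.tip_extent is the distance from the TCP to the fingertips, in m); z points along the fingers, y is the line along which they close (so a half turn about z gives the same grasp; the last joint's range is limited). The gripper opens to 85 mm and grips with 20 to 120 N. Pads are 22 mm wide; open, the fingers measure 114 mm over their backs; the gripper's body (76 mm by 85 mm) begins 54 mm behind the grasp point. The pads swing forward as they close: fully open they stand 13 mm farther back than shut.
Start: joints at [1.282, 0.264, 1.604, -0, 1.274, -0.037], TCP at [0.168, 0.654, 0.225] pointing down, gripper open.
Joint ranges: [-2.63, 2.63], [-0.94, 2.18], [0.31, 2.57], [-1.31, 4.45], [0, 2.66], [-2.55, 2.55]. Speed limits (rad/s): [2.57, 2.57, 3.14, 3.14, 3.14, 3.14].

## Interface

Orientations are given as a rotation vector (axis times angle).
In Python, from workcell import readout, read_camera, finish_job, bot gives the robot as it stands.
- The arm moves only by the tool jog_arm, never from a script. Its argument "deltas" is one flat list of numbers, 7 for each row, row after row: the shift along the tool's x, y, z in m, then the turn, a rotation vector about the tool's x, y, z in degrees, then the gripper command: -1 is shut, 1 is fully open, values between are in proportion. A call has 1 to 8 rows; each row is the pose to reach, as a shift and turn from the pose commanded when the call began, along the tool's axes at that moment; what a row does not reach only later rows make up. A row lasts 1/10 s, in which the tool goes at most 50 mm and 8.59 degrees, less where a joint would pass 70% of its speed; a pose out of reach is approached as far as the arm can. A call with a gripper value outside its range is refused whole. The fingers move at their own pace and stop on an object; "squeeze" is the grip in N (left out, the last holds). Time passes only in rows, so rows that repeat a pose let the fingers close. It gives the time, the measured TCP pose, the force, the opening and the grip force at its end, in the units of the state.
- readout.read_state(): the state, without advancing time (a new reading comes with each control period).
- read_camera(name): name is "scene" or "top" or "wrist"; returns a dict with "color" (420x560x3 uint8, blue, green, red), "fx", "fy", "cx", "cy" (pixels), "origin" and "attitude" of the camera in the world. Camera axes: x right, y down, z forward; pixel columns grow to the right and rows downward; lengths in m; the calibration is good to about 2 mm. The wrist camera is an equidistant fisheye: a pixel r from the principal point sees the ray r / f radians off the axis. A picture is of the moment at which its call begins. There is no depth.
- finish_job(): hands the job in; it is judged then, once.
The state is a dict: "time": time; "q": joint angles; "joint_vel": joint speeds; "joint_torque": joint torques, N m; "tool_pos": TCP position; "tcp_rot": TCP orientation; "wrist_force": force on the tool from outside, world axes, zero at the start; "torque": the same for the moment, N m; "width": opening from 0.0 (shut) to 1.0 (fully open); "grip_force": force on a finger pad.
Only numpy, scipy, OpenCV 4.12 (cv2) and the standard library are available. Lean on these libraries where they do the work, as an engineer would, in place of code of your own. Each camera call takes 0.05 s, during which the arm holds its last target. There are 200 camera calls.

## Task

Check the finished job off against its templates: stand each of the four capped duct fittings, upright with its flange down, on the white board that carries the painted shape of its own flange and colour (blue round, yellow square, red oblong, green square with a ring). Centre each fitting on the paint and turn it so that straight sides line up with the painted shape, leave all four standing there released, and do not shift or knock over the jar and the tape measure.

Things in the scene. Friction and masses are not known exactly. Their poses are not given: they have to be found in the camera images.
- round_fitting: Round duct fitting of galvanised sheet: upright plain cylinder 56 mm in diameter with a 74 mm round flange 4 mm thick at its foot and a blue dust cap (flush with the sides) on top; 62 mm tall in all. Loose, 0.15 to 0.35 kg, solid to the touch (the cap closes it), always starts standing upright, flange down. Origin: centre of the flange's underside; z up.
- square_fitting: Square duct fitting of galvanised sheet: upright square body 54 x 54 mm with a 74 x 74 mm flange 4 mm thick at its foot and a yellow dust cap (flush) on top; 62 mm tall in all. Loose, 0.15 to 0.35 kg, solid to the touch (the cap closes it), always starts standing upright, flange down. Origin: centre of the flange's underside; z up. x and y square to its sides.
- oblong_fitting: Oblong duct fitting of galvanised sheet: upright flat body 80 mm long (its x) and 36 mm wide (its y) with a 96 x 52 mm flange 4 mm thick at its foot and a red dust cap (flush) on top; 62 mm tall in all. Loose, 0.15 to 0.35 kg, solid to the touch (the cap closes it), always starts standing upright, flange down. Origin: centre of the flange's underside; z up.
- transition_fitting: Square-to-round duct fitting of galvanised sheet: 76 x 76 mm square flange 4 mm thick, a pyramid narrowing upwards to 38 mm height, and above it an upright round spigot 48 mm in diameter, with a green dust cap (flush) on top; 86 mm tall in all. Loose, 0.15 to 0.35 kg, solid to the touch (the cap closes it), always starts standing upright, flange down. Origin: centre of the flange's underside; z up. x and y square to the flange's sides.
- round_board: Fixed white template board, 110 x 110 mm, 6 mm thick, lying flat on the bench, with a painted blue disc 82 mm in diameter in the middle. Origin: centre of its underside, which is also under the centre of the painted shape; z up, x and y along its sides. The fitting, in place, has its own underside at this board's top (6 mm above the bench).
- square_board: Fixed white template board, 110 x 110 mm, 6 mm thick, lying flat on the bench, with a painted yellow square, 82 x 82 mm, sides parallel to the board's, in the middle. Origin: centre of its underside, which is also under the centre of the painted shape; z up, x and y along its sides. The fitting, in place, has its own underside at this board's top (6 mm above the bench).
- oblong_board: Fixed white template board, 110 x 110 mm, 6 mm thick, lying flat on the bench, with a painted red rectangle in the middle, 102 mm along the board's x and 58 mm along its y. Origin: centre of its underside, which is also under the centre of the painted shape; z up, x and y along its sides. The fitting, in place, has its own underside at this board's top (6 mm above the bench).
- transition_board: Fixed white template board, 110 x 110 mm, 6 mm thick, lying flat on the bench, with a painted green square, 84 x 84 mm, sides parallel to the board's, with a white ring (66 mm outside, 52 mm inside) in it, in the middle. Origin: centre of its underside, which is also under the centre of the painted shape; z up, x and y along its sides. The fitting, in place, has its own underside at this board's top (6 mm above the bench).
- jar: Bystander: amber glass jar with a black lid, 48 mm in diameter, 60 mm tall, standing loose among the work. Origin: centre of its underside.
- tape_measure: Bystander: orange tape measure, 50 x 32 mm and 50 mm tall, standing loose among the work. Origin: centre of its underside.

How it is judged:
By the outcome, as a careful person would: the job done as asked, in the order asked, and still so for the second after the job is handed in, with the robot touching nothing.
It also fails if it takes over 104 s, if anything falls off the work surface, if the arm or the gripper's body presses on something with over 40 N, if the wrist force passes 120 N, or if a joint passes its speed limit or range.

## Working session

There is one attempt and no reset: what is moved stays moved. The work goes in short steps, Python scripts to look and compute and a tool call to move; the robot and the scene stay as the last step left them, time stands still between calls to the robot, and variables do not carry over. Pictures are saved under pics/ and viewed, at most 14 in all, crops included, and the job is handed in when it is done.

Besides the shell and the picture viewer there is one more tool, called after ">>>" by a JSON object that holds its "method" and its "body". jog_arm: Moves the arm, as the interface text tells. Its arguments: {"type":"object","properties":{"deltas":{"type":"array"},"squeeze":{"type":"number"}},"required":["deltas"]}

```bash
mkdir -p pics; ls
python3 - <<'E'
from workcell import readout, read_camera, bot
import cv2
for n in ("top","scene"):
    c=read_camera(n); cv2.imwrite(f"pics/{n}0.png",c["color"]); print(n,{k:c[k] for k in c if k!="color"})
print(readout.read_state()); print([a for a in dir(bot) if a[0]!='_'])
E
```

```text
pics
top {'fx': 388.01985259429273, 'fy': 388.01985259429273, 'cx': 277.4340338742556, 'cy': 209.58714401247283, 'origin': array([ 3.73683125e-01, -5.49826576e-04,  9.81456397e-01]), 'attitude': array([-2.17800754,  2.13951092, -0.16425216])}
scene {'fx': 508.59666763129735, 'fy': 508.59666763129735, 'cx': 284.566763615682, 'cy': 215.62584547146494, 'origin': array([1.78601057, 0.03713409, 0.85767345]), 'attitude': array([-1.57067136, -1.65636425,  0.89826621])}
{'time': 0.1, 'q': array([ 1.28213117e+00,  2.64699107e-01,  1.60528972e+00, -2.19538418e-05,
        1.27370390e+00, -3.69114270e-02]), 'joint_vel': array([ 2.18520461e-04, -1.03203054e-03, -3.35432574e-03,  7.83309636e-04,
       -7.36304559e-05, -1.70186834e-03]), 'joint_torque': array([ 9.21813225e-04, -5.16699922e+01, -3.68595278e+01, -1.37171769e-04,
        6.18447419e-03, -1.45784969e-05]), 'tool_pos': array([0.16796094, 0.65304459, 0.22344397]), 'tcp_rot': array([-0.39435994, -3.11641873,  0.00326018]), 'wrist_force': array([-0.5244877 ,  0.33752728, -0.58441391]), 'torque': array([0.00579887, 0.00192488, 0.00031426]), 'grip_force': 0.0, 'width': 0.9987821712699996}
['MotionError', 'tip_extent']
```

View pics/top0.png

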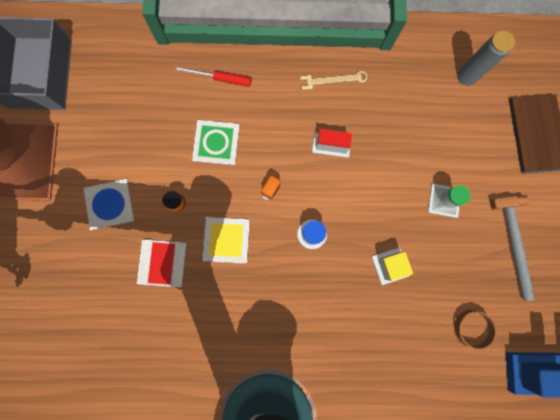

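View pics/scene0.png

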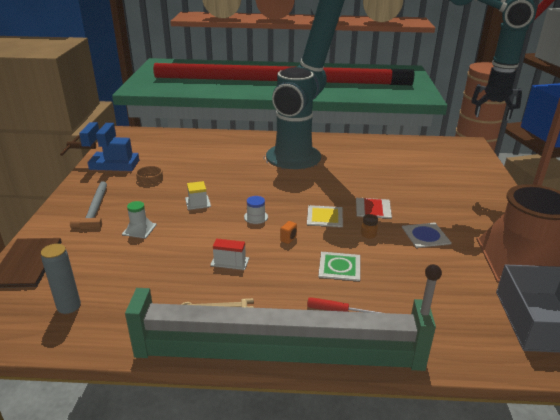

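The top view shows the boards at green (216,142), blue (108,204), yellow (227,240) and red (161,264). The fittings are at red (333,138), blue (313,233), yellow (398,267) and green (459,196). The jar is at (172,200) and the tape measure at (270,187).

```bash
cat > h.py <<'E'
import numpy as np, cv2
from scipy.spatial.transform import Rotation as R
def proj(c,P):
    p=(np.atleast_2d(P)-c["origin"])@R.from_rotvec(c["attitude"]).as_matrix()
    return np.c_[c["cx"]+c["fx"]*p[:,0]/p[:,2],c["cy"]+c["fy"]*p[:,1]/p[:,2]]
def cast(c,px,z,fish=False):
    px=np.atleast_2d(px).astype(float); u=(px-[c["cx"],c["cy"]])/[c["fx"],c["fy"]]
    if fish:
        r=np.linalg.norm(u,axis=1,keepdims=True); d=np.c_[u*np.sin(r)/np.maximum(r,1e-9),np.cos(r)]
    else: d=np.c_[u,np.ones(len(u))]
    d=d@R.from_rotvec(c["attitude"]).as_matrix().T
    return (c["origin"]+d*((z-c["origin"][2])/d[:,2:]))[:,:2]
HUE={"red":((0,6),(172,180)),"yellow":((24,34),),"green":((45,80),),"blue":((100,125),)}
def mask(img,col,smin=120,vmin=40):
    h=cv2.cvtColor(img,cv2.COLOR_BGR2HSV); m=np.zeros(h.shape[:2],np.uint8)
    for a,b in HUE[col]: m|=cv2.inRange(h,(a,smin,vmin),(b,255,255))
    return m
def blob(m,c,box,z,fish=False):
    """centre, minAreaRect (world mm) of the blob inside box x0,y0,x1,y1"""
    q=np.zeros_like(m); x0,y0,x1,y1=box; q[y0:y1,x0:x1]=m[y0:y1,x0:x1]
    k=max(cv2.findContours(q,cv2.RETR_EXTERNAL,cv2.CHAIN_APPROX_NONE)[0],key=cv2.contourArea)
    w=cast(c,k[:,0],z,fish); r=cv2.minAreaRect((w*1000).astype(np.float32))
    M=cv2.moments((w*1000).astype(np.float32).reshape(-1,1,2))
    return np.array([M["m10"],M["m01"]])/M["m00"],r
E
python3 - <<'E'
from h import *
from workcell import read_camera
c=read_camera("top"); im=c["color"]
hsv=cv2.cvtColor(im,cv2.COLOR_BGR2HSV)
B={"round":("blue",(85,180,132,226)),"square":("yellow",(205,218,250,262)),"oblong":("red",(138,240,188,288)),"trans":("green",(194,120,240,165))}
F={"round":("blue",(298,215,330,250),.062),"square":("yellow",(370,245,415,285),.062),"oblong":("red",(310,120,356,160),.062),"trans":("green",(430,180,475,220),.086)}
for n,(k,b) in B.items(): print("B",n,blob(mask(im,k,90,25),c,b,.006))
for n,(k,b,z) in F.items():
    m=mask(im,k); x0,y0,x1,y1=b; v=hsv[...,2][y0:y1,x0:x1][m[y0:y1,x0:x1]>0]
    t=(np.percentile(v,80)*.85); print("F",n,np.percentile(v,[5,25,50,75,95]),blob(m,c,b,z),blob(mask(im,k,120,t),c,b,z),sep="\n  ")
a=cv2.resize(im[115:295,80:260],(560,560),interpolation=cv2.INTER_CUBIC)
def cr(b): x0,y0,x1,y1=b; mx,my=(x0+x1)//2,(y0+y1)//2; return cv2.resize(im[my-28:my+28,mx-28:mx+28],(280,280),interpolation=cv2.INTER_CUBIC)
f=[cr(v[1]) for v in F.values()]
cv2.imwrite("pics/c1.png",np.vstack([np.hstack(f[:2]),np.hstack(f[2:])]))
E
```

```text
B round (array([513.52794954, 412.67236493]), ((513.0498046875, 413.2950439453125), (76.55022430419922, 78.43321990966797), 1.1456979513168335))
B square (array([428.34031178, 111.47666423]), ((427.71453857421875, 111.9498062133789), (80.09428405761719, 79.8670654296875), 0.9697810411453247))
B oblong (array([368.17192367, 270.56124653]), ((368.11566162109375, 270.564697265625), (58.005279541015625, 101.87574768066406), 86.8631820678711))
B trans (array([681.49257572, 148.19704131]), ((681.5324096679688, 148.18215942382812), (80.76229095458984, 80.63347625732422), 85.35636138916016))
F
  round
  [191. 217. 218. 218. 219.]
  (array([ 447.3850367 , -102.49113154]), ((447.1484069824219, -102.51626586914062), (52.37834167480469, 52.58671569824219), 1.0032157897949219))
  (array([ 447.35756826, -103.19100423]), ((447.1559143066406, -103.70549011230469), (52.52507781982422, 50.062652587890625), 0.42340847849845886))
F
  square
  [227.4 248.  249.  249.  249. ]
  (array([ 370.51010191, -300.2548592 ]), ((370.607177734375, -299.9336853027344), (53.774776458740234, 55.3951530456543), 17.26370620727539))
  (array([ 370.47192408, -301.15773164]), ((370.5953369140625, -301.18121337890625), (52.989070892333984, 53.07783508300781), 17.676803588867188))
F
  oblong
  [170.75 220.   227.   227.   227.  ]
  (array([ 680.09975376, -152.31275919]), ((680.1666870117188, -152.61019897460938), (81.45230102539062, 40.040348052978516), 83.24308776855469))
  (array([ 680.14946384, -153.8144115 ]), ((680.1185302734375, -153.615234375), (79.31228637695312, 36.39832305908203), 84.47469329833984))
F
  trans
  [123.2 170.  173.  174.  174. ]
  (array([ 539.3013339 , -442.93472981]), ((539.4813232421875, -443.05743408203125), (45.747039794921875, 47.16786193847656), 44.09853744506836))
  (array([ 539.79645243, -444.7959429 ]), ((540.123046875, -444.8457946777344), (44.13955307006836, 43.73255920410156), 44.2829475402832))
```

View pics/c1.png

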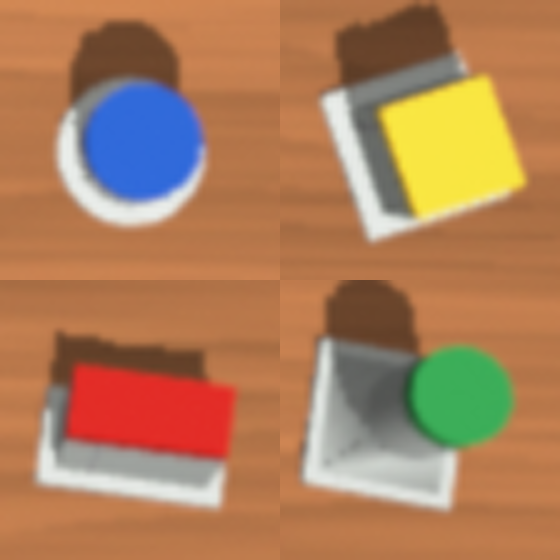

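The crops show all four fittings upright. The caps are clear, and the oblong lies about 85° and the square about 18° in world yaw. I'll refine the angles with line fits on the sides.

```bash
cat >> h.py <<'E'
def rectfit(w):
    """world points (mm) of a rectangle outline -> centre, angle(deg, mod 90), size along/across"""
    (cx,cy),(a,b),ang=cv2.minAreaRect(w.astype(np.float32)); t=np.radians(ang)
    Q=np.array([[np.cos(t),np.sin(t)],[-np.sin(t),np.cos(t)]]); p=(w-[cx,cy])@Q.T
    da=[];off={}
    for ax,h,l in((0,a/2,b/2),(1,b/2,a/2)):
        for s in(-1,1):
            q=p[(abs(p[:,ax]-s*h)<4)&(abs(p[:,1-ax])<.75*l)]
            k=np.polyfit(q[:,1-ax],q[:,ax],1); da.append(np.degrees(np.arctan(k[0]))*(-1 if ax==0 else 1)); off[ax,s]=k[1]
    m=np.array([(off[0,1]+off[0,-1])/2,(off[1,1]+off[1,-1])/2])
    return (Q.T@m+[cx,cy]).round(1),round(ang+float(np.mean(da)),2),np.round(da,1),(round(off[0,1]-off[0,-1],1),round(off[1,1]-off[1,-1],1))
def outline(c,m,box,z,S=1,fish=False):
    q=np.zeros_like(m); x0,y0,x1,y1=[int(v*S) for v in box]; q[y0:y1,x0:x1]=m[y0:y1,x0:x1]
    k=max(cv2.findContours(q,cv2.RETR_EXTERNAL,cv2.CHAIN_APPROX_NONE)[0],key=cv2.contourArea)[:,0]
    return 1000*cast(c,(k+.5)/S-.5,z,fish)
def up(im,S=4): return cv2.resize(im,None,fx=S,fy=S,interpolation=cv2.INTER_CUBIC)
E
python3 - <<'E'
from h import *
from workcell import readout
im=cv2.imread("pics/top0.png"); S=4; U=up(im,S)
c=dict(fx=388.01985259429273,fy=388.01985259429273,cx=277.4340338742556,cy=209.58714401247283,origin=np.array([3.73683125e-01,-5.49826576e-04,9.81456397e-01]),attitude=np.array([-2.17800754,2.13951092,-0.16425216]))
hs=cv2.cvtColor(U,cv2.COLOR_BGR2HSV); white=cv2.inRange(hs,(0,0,150),(180,60,255))
print("white board outlines (white|paint), z=.006")
for n,k,b in (("square","yellow",(198,212,256,268)),("oblong","red",(132,234,192,292)),("trans","green",(188,115,244,170))):
    p=mask(U,k,110,60); print(n,"paint",rectfit(outline(c,p,b,.006,S)),"board",rectfit(outline(c,p|white,b,.006,S)))
e=cv2.fitEllipse(outline(c,mask(U,"blue",90,25),(85,180,132,226),.006,S).astype(np.float32)); print("round disc",e)
for n,k,b,t in (("square","yellow",(370,245,415,285),215),("oblong","red",(310,120,356,160),195)):
    print("F",n,rectfit(outline(c,mask(U,k,120,t),b,.062,S)))
for n,k,b,t,z in (("round","blue",(298,215,330,250),185,.062),("trans","green",(430,180,475,220),148,.086)):
    print("F",n,cv2.fitEllipse(outline(c,mask(U,k,110,t),b,z,S).astype(np.float32)))
# transition flange: left and bottom white strips
w=cast(c,np.array([[322,338],[303,478],[450,508]])/5.+np.array([452-28-56,200-28-56]),.004)*1000
d=np.diff(w,axis=0); print("trans flange",w,np.degrees(np.arctan2(d[:,1],d[:,0])),np.linalg.norm(d,axis=1),(w[0]+w[2])/2)
E
```

```text
white board outlines (white|paint), z=.006
square paint (array([428.4, 112.3]), 88.28, array([-0. ,  0.2,  1.8, -0.7]), (np.float64(78.4), np.float64(79.3))) board (array([428.4, 112.3]), 88.28, array([-0. ,  0.2,  1.8, -0.7]), (np.float64(78.4), np.float64(79.3)))
oblong paint (array([368.1, 270.6]), 86.72, array([-0. , -0.1,  0. ,  0. ]), (np.float64(56.1), np.float64(100.0))) board (array([368.1, 270.6]), 86.72, array([-0. , -0.1,  0. ,  0. ]), (np.float64(56.1), np.float64(100.0)))
trans paint (array([681.5, 148.3]), 85.44, array([0.4, 0.1, 0.1, 0.2]), (np.float64(79.2), np.float64(78.9))) board (array([680.9, 147.9]), 85.51, array([-0.1,  0. ,  0.4,  0. ]), (np.float64(109.8), np.float64(110.5)))
round disc ((513.7076416015625, 412.57080078125), (79.61137390136719, 79.87730407714844), 166.5827178955078)
F square (array([ 370.6, -301.1]), 18.28, array([-1.2,  0. , -0.2, -0.1]), (np.float64(52.6), np.float64(52.8)))
F oblong (array([ 680.1, -153.7]), 83.17, array([-0.6, -0.6,  0.5,  0.1]), (np.float64(79.0), np.float64(35.0)))
F round ((447.1845703125, -102.98707580566406), (53.23170852661133, 54.2779541015625), 76.13958740234375)
F trans ((539.6572265625, -445.111328125), (45.73923110961914, 46.52165222167969), 79.35539245605469)
trans flange [[ 582.46850781 -414.94875839]
 [ 509.23155747 -402.41022581]
 [ 495.18142187 -477.53785677]] [ 170.28486553 -100.59291264] [74.30252818 76.43014617] [ 538.82496484 -446.24330758]
```

```bash
cat > plan.py <<'E'
import sys, numpy as np
from scipy.spatial.transform import Rotation as R
from workcell import readout
# usage: plan.py x y z az  [x y z az ...]  (mm, deg): chained deltas in the tool axes of the pose now
s=readout.read_state(); p=s["tool_pos"]; T=R.from_rotvec(s["tcp_rot"]); y=T.as_matrix()[:,1]
print("t",round(s["time"],2),"tcp",(p*1000).round(1),"az",round(np.degrees(np.arctan2(y[1],y[0])),2),"q6",round(np.degrees(s["q"][5])),"F",s["wrist_force"].round(1),"w",round(s["width"],3),"g",round(s["grip_force"],1))
for x,yy,z,az in np.array(sys.argv[1:],float).reshape(-1,4):
    a=np.radians(az); Y=np.array([np.cos(a),np.sin(a),0]); Z=np.array([0,0,-1]); X=np.cross(Y,Z)
    G=R.from_matrix(np.c_[X,Y,Z]); d=T.inv().apply(np.array([x,yy,z])/1000-p)
    print("shift",d.round(4),"turn",np.degrees((T.inv()*G).as_rotvec()).round(2))
    p=np.array([x,yy,z])/1000; T=G
E
python3 plan.py 520 200 200 40 447.2 -103 150 0 447.2 -103 36 0
```

```text
t 0.15 tcp [168.  653.1 223.6] az 75.57 q6 -2 F [ 0.3 -0.6 -0.5] w 1.0 g 0.0
shift [-0.4538 -0.3511  0.0242] turn [-1.000e-01  3.000e-02  3.557e+01]
shift [-0.1853 -0.2505  0.05  ] turn [ 0.  0. 40.]
shift [0.    0.    0.114] turn [0. 0. 0.]
```

>>> {"method": "jog_arm", "body": {"deltas": [-0.25,-0.19,0.02,0,0,20,1,-0.25,-0.19,0.02,0,0,20,1,-0.25,-0.19,0.02,0,0,20,1,-0.25,-0.19,0.02,0,0,20,1,-0.4538,-0.3511,0.024,0,0,36,1,-0.4538,-0.3511,0.024,0,0,36,1,-0.4538,-0.3511,0.024,0,0,36,1,-0.4538,-0.3511,0.024,0,0,36,1]}}

```text
time: 0.95
tool_pos: [0.4146, 0.3369, 0.2058]
tcp_rot: [1.338, 2.842, 0.0]
wrist_force: [0.6, 0.7, 0.7]
width: 0.996
grip_force: 0.0
```

```bash
python3 plan.py 447.2 -103 150 0 447.2 -103 36 0
```

```text
t 0.95 tcp [414.6 336.9 205.8] az 39.58 q6 -3 F [0.6 0.7 0.7] w 0.996 g 0.0
shift [-0.3598 -0.2552  0.0558] turn [ 0.    0.   39.58]
shift [0.    0.    0.114] turn [0. 0. 0.]
```

>>> {"method": "jog_arm", "body": {"deltas": [-0.36,-0.255,0.056,0,0,39.6,1,-0.36,-0.255,0.056,0,0,39.6,1,-0.36,-0.255,0.056,0,0,39.6,1,-0.36,-0.255,0.056,0,0,39.6,1,-0.36,-0.255,0.056,0,0,39.6,1,-0.36,-0.255,0.056,0,0,39.6,1,-0.36,-0.255,0.056,0,0,39.6,1,-0.36,-0.255,0.056,0,0,39.6,1]}}

```text
time: 1.75
tool_pos: [0.443, -0.0589, 0.1554]
tcp_rot: [2.222, 2.221, 0.001]
wrist_force: [1.7, -0.7, 0.8]
width: 0.999
grip_force: 0.0
```

>>> {"method": "jog_arm", "body": {"deltas": [0,0,0,0,0,0,1,0,0,0,0,0,0,1]}}

```text
time: 1.95
tool_pos: [0.4429, -0.058, 0.1552]
tcp_rot: [-2.226, -2.216, 0.0]
wrist_force: [0.0, 0.3, 0.0]
width: 0.999
grip_force: 0.0
```

```bash
python3 plan.py 447.2 -103 150 0 447.2 -103 36 0
python3 - <<'E'
from h import *
from workcell import read_camera
c=read_camera("top"); cv2.imwrite("pics/top1.png",c["color"]); U=up(c["color"])
hs=cv2.cvtColor(U,cv2.COLOR_BGR2HSV)
for n,k,b in (("square","yellow",(198,212,256,268)),("oblong","red",(132,234,192,292)),("trans","green",(188,115,244,170))):
    print(n,rectfit(outline(c,mask(U,k,110,60),b,.006,4)))
print("round disc",cv2.fitEllipse(outline(c,mask(U,"blue",90,25),(85,180,132,226),.006,4).astype(np.float32)))
E
```

```text
t 1.95 tcp [442.9 -58.  155.2] az -0.25 q6 -10 F [0.  0.3 0. ] w 0.999 g 0.0
shift [-0.045   0.0045  0.0052] turn [-0.06 -0.04 -0.25]
shift [0.    0.    0.114] turn [0. 0. 0.]
square (array([428.3, 113.1]), 88.13, array([ 0.7,  1.1, -0.1, -0.4]), (np.float64(77.1), np.float64(77.2)))
oblong (array([368.1, 270.6]), 86.68, array([-0.2, -0. ,  0.2, -0.2]), (np.float64(55.7), np.float64(99.8)))
trans (array([681.5, 148.3]), 85.44, array([ 0.2, -0.1, -0.1,  0. ]), (np.float64(79.1), np.float64(78.9)))
round disc ((513.6337280273438, 412.5596923828125), (79.24676513671875, 79.5467758178711), 171.99560546875)
```

View pics/top1.png

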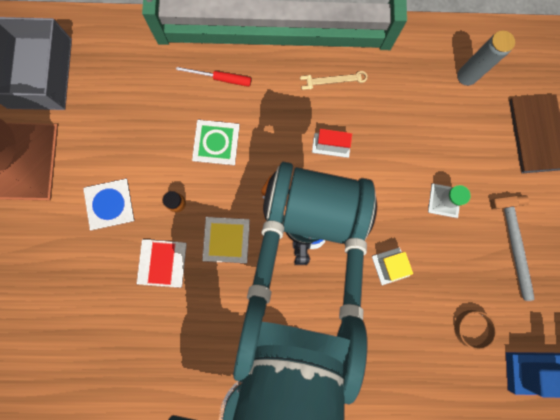

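The arm covers the round fitting. The round board at (108,204) is now sunlit and its centre is confirmed at (513.6, 412.6).

>>> {"method": "jog_arm", "body": {"deltas": [-0.045,0.0045,0.005,0,0,-0.25,1,-0.045,0.0045,0.005,0,0,-0.25,1,-0.045,0.0045,0.005,0,0,-0.25,1]}}

```text
time: 2.3
tool_pos: [0.448, -0.1008, 0.1505]
tcp_rot: [-2.216, -2.226, -0.0]
wrist_force: [-0.6, -0.2, 0.3]
width: 0.999
grip_force: 0.0
```

```bash
python3 plan.py 447.2 -103 36 0;  python3 - <<'E'
from h import *
from workcell import read_camera
c=read_camera("wrist"); cv2.imwrite("pics/w1.png",c["color"]); U=up(c["color"],2)
m=mask(U,"blue",110,60); w=outline(c,m,(0,0,560,420),.062,2,True); print(c["origin"],cv2.fitEllipse(w.astype(np.float32)))
E
```

```text
t 2.3 tcp [ 448.  -100.8  150.5] az 0.26 q6 -16 F [-0.6 -0.2  0.3] w 0.999 g 0.0
shift [-0.0023 -0.0007  0.1145] turn [-0.02 -0.04  0.26]
[ 0.44833069 -0.03246119  0.29936768] ((447.1219177246094, -103.19364929199219), (54.162498474121094, 56.323123931884766), 175.48086547851562)
```

View pics/w1.png

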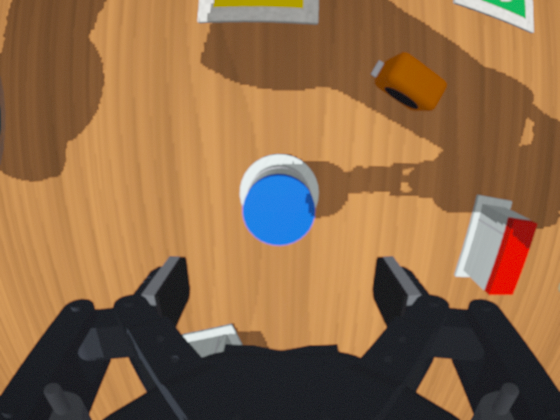

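The wrist view shows the blue cap at (279,209), which casts to (447.1, -103.2). That agrees with the top camera. Descend and grip.

>>> {"method": "jog_arm", "body": {"deltas": [-0.002,-0.0007,0.05,0,0,0.26,1,-0.002,-0.0007,0.1,0,0,0.26,1,-0.002,-0.0007,0.115,0,0,0.26,1,-0.002,-0.0007,0.115,0,0,0.26,1,-0.002,-0.0007,0.115,0,0,0.26,-1,-0.002,-0.0007,0.115,0,0,0.26,-1,-0.002,-0.0007,0.115,0,0,0.26,-1,-0.002,-0.0007,0.115,0,0,0.26,-1], "squeeze": 60}}

```text
time: 3.15
tool_pos: [0.4494, -0.1042, 0.0381]
tcp_rot: [2.22, 2.218, 0.004]
wrist_force: [-1.5, 2.7, 6.6]
width: 0.629
grip_force: 63.9
```

>>> {"method": "jog_arm", "body": {"deltas": [0,0,0,0,0,0,-1,0,0,0,0,0,0,-1,0,0,0,0,0,0,-1,0,0,0,0,0,0,-1]}}

```text
time: 3.55
tool_pos: [0.4494, -0.1042, 0.0381]
tcp_rot: [2.22, 2.218, 0.004]
wrist_force: [-0.3, 1.4, 5.8]
width: 0.627
grip_force: 63.9
```

```bash
python3 plan.py 447 -103 150 0 480 155 150 0 513.6 412.6 150 0 513.6 412.6 42 0
```

```text
t 3.55 tcp [ 449.4 -104.2   38.1] az -0.06 q6 -16 F [-0.3  1.4  5.8] w 0.627 g 63.9
shift [ 0.0011 -0.0019 -0.1119] turn [ 0.26  0.03 -0.06]
shift [0.258 0.033 0.   ] turn [0. 0. 0.]
shift [0.2576 0.0336 0.    ] turn [0. 0. 0.]
shift [0.    0.    0.108] turn [0. 0. 0.]
```

>>> {"method": "jog_arm", "body": {"deltas": [0,0,-0.05,0,0,0,-1,0,0,-0.1,0,0,0,-1,0.03,0,-0.112,0,0,0,-1,0.08,0.01,-0.112,0,0,0,-1,0.13,0.017,-0.112,0,0,0,-1,0.18,0.023,-0.112,0,0,0,-1,0.225,0.03,-0.112,0,0,0,-1,0.26,0.034,-0.112,0,0,0,-1]}}

```text
time: 4.35
tool_pos: [0.482, 0.1589, 0.1489]
tcp_rot: [2.22, 2.221, 0.005]
wrist_force: [0.8, -0.7, -2.0]
width: 0.627
grip_force: 65.1
```

>>> {"method": "jog_arm", "body": {"deltas": [0.05,0.006,0,0,0,0,-1,0.1,0.012,0,0,0,0,-1,0.15,0.018,0,0,0,0,-1,0.2,0.025,0,0,0,0,-1,0.24,0.03,0,0,0,0,-1,0.257,0.033,0,0,0,0,-1,0.257,0.033,0,0,0,0,-1,0.257,0.033,0,0,0,0,-1]}}

```text
time: 5.15
tool_pos: [0.5143, 0.4122, 0.1476]
tcp_rot: [2.221, 2.221, -0.002]
wrist_force: [-0.6, 0.0, -3.0]
width: 0.627
grip_force: 65.1
```

```bash
cat > held.py <<'E'
# cap of the held fitting and paint of its board, from the wrist camera; args: colour, cap height, TCP height at grasp (mm)
from h import *
from workcell import read_camera, readout
import sys
col,hc,zg=sys.argv[1],float(sys.argv[2]),float(sys.argv[3])
c=read_camera("wrist"); s=readout.read_state(); p=s["tool_pos"]*1000
cv2.imwrite(f"pics/held_{col}_{s['time']:.2f}.png",c["color"])
U=up(c["color"],2); m=mask(U,col,110,50)
for k in sorted(cv2.findContours(m,cv2.RETR_EXTERNAL,cv2.CHAIN_APPROX_NONE)[0],key=cv2.contourArea)[-3:]:
    px=(k[:,0]+.5)/2-.5
    if len(px)<60: continue
    for n,z in(("cap",(p[2]-zg+hc)/1000),("paint",.006)):
        w=cast(c,px,z,True)*1000; e=cv2.fitEllipse(w.astype(np.float32)); r=rectfit(w)
        print(n,"px",px.mean(0).round(),"ellipse",np.round(e[0],1),np.round(e[1],1),"rect",r[0],r[1],np.round(r[3],1),"rel tcp",(r[0]-p[:2]).round(1))
E
python3 held.py blue 62 38.1; python3 plan.py 513.6 412.6 150 0
```

```text
cap px [279. 168.] ellipse [514.2 458.4] [18.9 30.5] rect [514.1 461.7] 1.23 [28.7 10.2] rel tcp [-0.2 50.1]
t 5.2 tcp [514.3 411.6 147.5] az -0.06 q6 37 F [ 0.4 -0.3 -1.9] w 0.628 g 65.1
shift [ 0.001  -0.0007 -0.0025] turn [-0.03  0.07 -0.06]Traceback (most recent call last):
  File "held.py", line 13, in <module>
    w=cast(c,px,z,True)*1000; e=cv2.fitEllipse(w.astype(np.float32)); r=rectfit(w)
                                                                        ~~~~~~~^^^
  File "h.py", line 33, in rectfit
    k=np.polyfit(q[:,1-ax],q[:,ax],1); da.append(np.degrees(np.arctan(k[0]))*(-1 if ax==0 else 1)); off[ax,s]=k[1]
    raise TypeError("expected non-empty vector for x")
TypeError: expected non-empty vector for x
```

```bash
ls pics; cp pics/held_blue*.png pics/hb.png
```

```text
c1.png
held_blue_5.20.png
scene0.png
top0.png
top1.png
w1.png
```

View pics/hb.png

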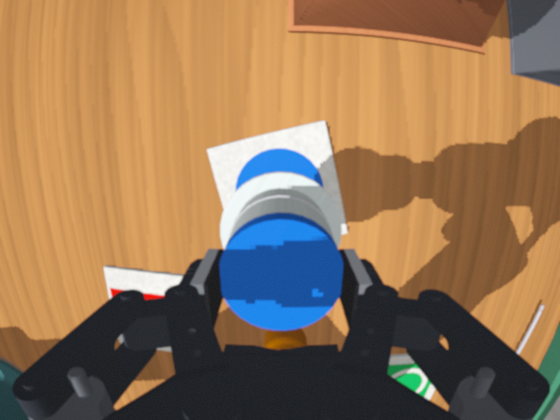

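The cap is held between the pads at about (281,272), and the board's blue disc shows behind it at (279,168).

```bash
python3 - <<'E'
s=open('h.py').read()
s=s.replace("            k=np.polyfit","            if len(q)<5: return np.array([cx,cy]).round(1),ang,'bad',(a,b)\n            k=np.polyfit")
open('h.py','w').write(s)
E
python3 held.py blue 62 38.1;python3 plan.py 513.6 412.6 150 0
```

```text
cap px [279. 168.] ellipse [514.3 458.2] [18.8 30.9] rect [514.2 461.2] 1.11 [28.8 10.6] rel tcp [-0.1 49.9]
paint px [279. 168.] ellipse [513.2 429. ] [43.8 71.9] rect [513.3 433.4] 1.3434226512908936 [79.1 35.7] rel tcp [-1.  22.1]
cap px [281. 272.] ellipse [515.1 412.4] [55.1 58.2] rect [515.1 412.6] 89.96 [55.7 52.7] rel tcp [0.8 1.3]
paint px [281. 272.] ellipse [515.1 322.4] [128.2 135.5] rect [515.2 322.8] 89.84 [133.1 125.8] rel tcp [  0.9 -88.5]
t 5.25 tcp [514.3 411.3 147.6] az -0.1 q6 37 F [ 0.2 -0.8 -2.7] w 0.63 g 65.1
shift [ 0.0013 -0.0008 -0.0024] turn [-0.03  0.06 -0.1 ]
```

>>> {"method": "jog_arm", "body": {"deltas": [0,-0.0012,0.04,0,0,0,-1,0,-0.0012,0.075,0,0,0,-1,0,-0.0012,0.09,0,0,0,-1,0,-0.0012,0.098,0,0,0,-1,0,-0.0012,0.102,0,0,0,-1,0,-0.0012,0.102,0,0,0,-1,0,-0.0012,0.102,0,0,0,-1]}}

```text
time: 5.95
tool_pos: [0.5146, 0.4137, 0.0474]
tcp_rot: [2.222, 2.22, 0.005]
wrist_force: [0.5, -0.8, -1.9]
width: 0.631
grip_force: 65.0
```

```bash
python3 plan.py 513 411.5 44.5 0
```

```text
t 5.95 tcp [514.6 413.7  47.4] az -0.05 q6 37 F [ 0.5 -0.8 -1.9] w 0.631 g 65.0
shift [-0.0022 -0.0016  0.0029] turn [ 0.14 -0.1  -0.05]
```

>>> {"method": "jog_arm", "body": {"deltas": [-0.002,-0.0016,0.002,0,0,0,-1,-0.002,-0.0016,0.003,0,0,0,-1,-0.002,-0.0016,0.003,0,0,0,-1]}}

```text
time: 6.25
tool_pos: [0.5122, 0.4114, 0.0442]
tcp_rot: [2.222, 2.221, 0.003]
wrist_force: [-2.3, -1.7, 5.1]
width: 0.628
grip_force: 65.5
```

```bash
python3 plan.py 513 411.5 44.5 0; python3 held.py blue 62 38.1
```

```text
t 6.25 tcp [512.2 411.4  44.2] az -0.03 q6 37 F [-2.3 -1.7  5.1] w 0.628 g 65.5
shift [ 0.0001  0.0008 -0.0003] turn [ 0.08 -0.05 -0.03]
cap px [281. 247.] ellipse [513.1 422.2] [56.8 79.4] rect [513.1 422.3] 89.72 [74.5 52.5] rel tcp [ 0.8 10.9]
paint px [281. 247.] ellipse [513.3 393.6] [ 85.  118.9] rect [513.3 393.8] 90.0 [112.8  79.3] rel tcp [  1.  -17.6]
```

>>> {"method": "jog_arm", "body": {"deltas": [0,0.001,0,0,0,0,0,0,0.001,0,0,0,0,1,0,0.001,0,0,0,0,1,0,0.001,0,0,0,0,1,0,0.001,-0.03,0,0,0,1,0,0.001,-0.07,0,0,0,1,0,0.001,-0.11,0,0,0,1,0,0.001,-0.15,0,0,0,1]}}

```text
time: 7.1
tool_pos: [0.5125, 0.4107, 0.1935]
tcp_rot: [-2.222, -2.221, 0.001]
wrist_force: [-0.1, 0.3, -0.2]
width: 0.999
grip_force: 0.0
```

```bash
python3 held.py blue 62 -99 >/dev/null
python3 - <<'E'
from h import *
from workcell import read_camera
c=read_camera("wrist"); U=up(c["color"],2)
cv2.imwrite("pics/w2.png",c["color"])
w=outline(c,mask(U,"blue",110,50),(0,0,560,420),.068,2,True); print("cap(may merge)",cv2.fitEllipse(w.astype(np.float32)))
E
python3 plan.py 440 150 190 0 365 -170 170 18.3
```

```text
cap(may merge) ((514.627685546875, 420.4150390625), (61.87103271484375, 69.94091796875), 0.3447796702384949)
t 7.2 tcp [516.6 413.8 200.8] az -0.04 q6 37 F [ 1.1 -0.5  1.2] w 1.001 g 0.0
shift [-0.2639 -0.0765  0.0079] turn [ 0.62 -0.46 -0.04]
shift [-0.32  -0.075  0.02 ] turn [  0.    0.  -18.3]
```

View pics/w2.png

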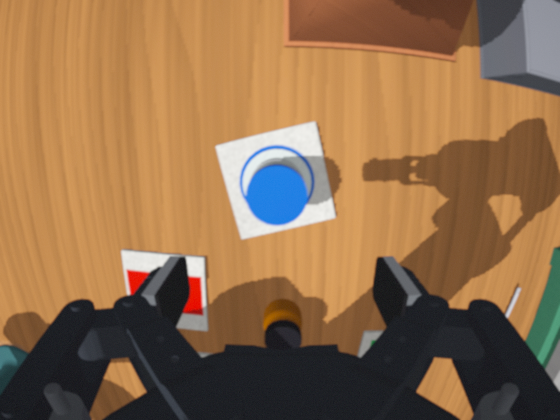

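The wrist view shows the round fitting standing on its board near (277,190), with an even blue margin around the visible part of the flange. Next is the square fitting.

>>> {"method": "jog_arm", "body": {"deltas": [-0.35,-0.06,0.02,0,0,-9,1,-0.35,-0.06,0.02,0,0,-9,1,-0.35,-0.06,0.02,0,0,-9,1,-0.35,-0.06,0.02,0,0,-9,1,-0.35,-0.06,0.02,0,0,-9,1,-0.35,-0.06,0.02,0,0,-9,1,-0.35,-0.06,0.02,0,0,-9,1,-0.35,-0.06,0.02,0,0,-9,1]}}

```text
time: 8.0
tool_pos: [0.4505, 0.0566, 0.1713]
tcp_rot: [-2.047, -2.383, 0.005]
wrist_force: [-0.7, -0.4, -0.2]
width: 0.993
grip_force: 0.0
```

```bash
python3 plan.py 370.6 -301 160 18.3
```

```text
t 8.0 tcp [450.5  56.6 171.3] az 8.68 q6 -5 F [-0.7 -0.4 -0.2] w 0.993 g 0.0
shift [-0.3415 -0.133   0.0122] turn [-0.15  0.08 -9.62]
```

>>> {"method": "jog_arm", "body": {"deltas": [-0.3415,-0.133,0.012,0,0,-9.6,1,-0.3415,-0.133,0.012,0,0,-9.6,1,-0.3415,-0.133,0.012,0,0,-9.6,1,-0.3415,-0.133,0.012,0,0,-9.6,1,-0.3415,-0.133,0.012,0,0,-9.6,1,-0.3415,-0.133,0.012,0,0,-9.6,1,-0.3415,-0.133,0.012,0,0,-9.6,1,-0.3415,-0.133,0.012,0,0,-9.6,1]}}

```text
time: 8.8
tool_pos: [0.3739, -0.3001, 0.1603]
tcp_rot: [1.837, 2.548, -0.001]
wrist_force: [0.5, 0.4, -1.1]
width: 0.999
grip_force: 0.0
```

>>> {"method": "jog_arm", "body": {"deltas": [0,0,0,0,0,0,1,0,0,0,0,0,0,1]}}

```text
time: 9.0
tool_pos: [0.3744, -0.2966, 0.1599]
tcp_rot: [-1.835, -2.548, -0.001]
wrist_force: [0.4, 0.4, 0.8]
width: 0.999
grip_force: 0.0
```

```bash
python3 plan.py 370.6 -301 36 18.3
python3 - <<'E'
from h import *
from workcell import read_camera
c=read_camera("wrist"); U=up(c["color"],2)
print(rectfit(outline(c,mask(U,"yellow",110,50),(0,0,560,330),.062,2,True)))
c=read_camera("top"); U=up(c["color"]); cv2.imwrite("pics/top2.png",c["color"])
print("board sq",rectfit(outline(c,mask(U,"yellow",110,60),(198,212,256,268),.006,4)))
print("tr fit",cv2.fitEllipse(outline(c,mask(U,"green",110,148),(430,180,475,220),.086,4).astype(np.float32)))
E
```

```text
t 9.0 tcp [ 374.4 -296.6  159.9] az 18.49 q6 -60 F [0.4 0.4 0.8] w 0.999 g 0.0
shift [-0.0032 -0.005   0.1239] turn [-0.   -0.09  0.19]
(array([ 370.3, -301.5]), 18.34, array([-0.8, -0.1, -0. , -0.2]), (np.float64(53.3), np.float64(55.3)))
board sq (array([428.3, 113. ]), 87.88, array([ 0.6,  0.2, -0.4, -1.4]), (np.float64(77.5), np.float64(77.5)))
tr fit ((539.5319213867188, -444.7133483886719), (46.224510192871094, 47.05975341796875), 54.10210418701172)
```

>>> {"method": "jog_arm", "body": {"deltas": [-0.0035,-0.005,0.04,0,0,0.2,1,-0.0035,-0.005,0.08,0,0,0.2,1,-0.0035,-0.005,0.11,0,0,0.2,1,-0.0035,-0.005,0.124,0,0,0.2,1,-0.0035,-0.005,0.124,0,0,0.2,1]}}

```text
time: 9.6
tool_pos: [0.3693, -0.2986, 0.034]
tcp_rot: [-1.832, -2.545, -0.001]
wrist_force: [0.2, 0.3, 0.0]
width: 1.002
grip_force: 0.0
```

```bash
python3 plan.py 370.5 -301.3 37 18.3
```

```text
t 9.6 tcp [ 369.3 -298.6   34. ] az 18.5 q6 -60 F [0.2 0.3 0. ] w 1.002 g 0.0
shift [-0.0029  0.0003 -0.0031] turn [-0.16 -0.3   0.2 ]
```

>>> {"method": "jog_arm", "body": {"deltas": [-0.003,0,-0.003,0,0,0.2,1,-0.003,0,-0.003,0,0,0.2,-1,-0.003,0,-0.003,0,0,0.2,-1,-0.003,0,-0.003,0,0,0.2,-1,-0.003,0,-0.003,0,0,0.2,-1,-0.003,0,-0.003,0,0,0.2,-1,-0.003,0,-0.003,0,0,0.2,-1]}}

```text
time: 10.3
tool_pos: [0.3729, -0.306, 0.0416]
tcp_rot: [1.841, 2.541, -0.001]
wrist_force: [-0.0, 0.6, 5.7]
width: 0.613
grip_force: 63.8
```

```bash
python3 plan.py 370.5 -301.3 150 18.3 430 -100 150 8 428.4 112.5 150 -1.9
```

```text
t 10.3 tcp [ 372.9 -306.    41.6] az 18.16 q6 -60 F [-0.   0.6  5.7] w 0.613 g 63.8
shift [ 0.0049 -0.0006 -0.1084] turn [ 0.1   0.17 -0.14]
shift [0.1724 0.1197 0.    ] turn [ 0.   0.  10.3]
shift [0.2107 0.028  0.    ] turn [0.  0.  9.9]
```

>>> {"method": "jog_arm", "body": {"deltas": [0,0,-0.04,0,0,0,-1,0,0,-0.08,0,0,0,-1,0.02,0.015,-0.108,0,0,2,-1,0.06,0.04,-0.108,0,0,5,-1,0.1,0.065,-0.108,0,0,8,-1,0.14,0.09,-0.108,0,0,10.3,-1,0.17,0.11,-0.108,0,0,10.3,-1,0.177,0.119,-0.108,0,0,10.3,-1]}}

```text
time: 11.1
tool_pos: [0.4293, -0.0964, 0.1477]
tcp_rot: [-2.06, -2.371, -0.002]
wrist_force: [-0.3, -0.9, -3.3]
width: 0.612
grip_force: 65.5
```

```bash
python3 plan.py 428.4 112.5 150 -1.9
```

```text
t 11.1 tcp [429.3 -96.4 147.7] az 8.04 q6 -24 F [-0.3 -0.9 -3.3] w 0.612 g 65.5
shift [ 0.207   0.0283 -0.0021] turn [ 0.01 -0.07  9.94]
```

>>> {"method": "jog_arm", "body": {"deltas": [0.04,0.005,-0.002,0,0,4,-1,0.08,0.01,-0.002,0,0,8,-1,0.1,0.015,-0.002,0,0,10,-1,0.1,0.015,-0.002,0,0,10,-1]}}

```text
time: 11.5
tool_pos: [0.4307, 0.0032, 0.1497]
tcp_rot: [-2.26, -2.183, -0.001]
wrist_force: [0.1, -0.5, -2.7]
width: 0.618
grip_force: 65.5
```

```bash
python3 held.py yellow 62 41.6; python3 plan.py 428.4 112.5 150 -1.9
```

```text
cap px [273.  73.] ellipse [431.4  89.1] [41.7 42. ] rect [431.3  89.1] 87.91 [35.4 35.5] rel tcp [ 0.6 87.2]
paint px [273.  73.] ellipse [428.4 111.4] [94.9 95.7] rect [428.3 111.4] 87.91 [80.7 80.9] rel tcp [ -2.4 109.5]
cap px [281. 258.] ellipse [431.7   8.6] [62.9 66. ] rect [431.7   8.7] 88.17 [56.3 53.3] rel tcp [1.  6.8]
paint px [281. 258.] ellipse [429.2 -71.8] [143.3 150.3] rect [429.2 -71.5] 88.17 [128.3 121.4] rel tcp [ -1.5 -73.4]
t 11.55 tcp [430.7   1.9 149.7] az -1.97 q6 -1 F [-0.1 -0.7 -2.2] w 0.61 g 65.5
shift [ 0.1104 -0.0061 -0.0004] turn [ 0.01  0.03 -0.07]
```

>>> {"method": "jog_arm", "body": {"deltas": [0.05,-0.003,0,0,0,0,-1,0.09,-0.006,0,0,0,0,-1,0.105,-0.007,0.03,0,0,0,-1,0.105,-0.007,0.06,0,0,0,-1,0.105,-0.007,0.085,0,0,0,-1,0.105,-0.007,0.085,0,0,0,-1,0.105,-0.007,0.085,0,0,0,-1]}}

```text
time: 12.25
tool_pos: [0.4276, 0.1057, 0.0645]
tcp_rot: [-2.263, -2.178, 0.002]
wrist_force: [1.5, -0.2, -2.9]
width: 0.613
grip_force: 65.5
```

```bash
python3 held.py yellow 62 41.6; python3 plan.py 427.5 106.5 48 -2
```

```text
cap px [281. 156.] ellipse [430.3 158.5] [ 4.9 83.8] rect [430.4 158.5] 88.49 [ 4.6 49.8] rel tcp [ 1.6 52.5]
paint px [281. 156.] ellipse [429.8 148.6] [  8.  136.5] rect [430.  148.6] 88.49 [ 7.5 81. ] rel tcp [ 1.2 42.6]
cap px [281. 257.] ellipse [428.9 111.7] [62.1 65. ] rect [428.8 111.9] 87.7 [55.6 52.7] rel tcp [0.  5.9]
paint px [281. 257.] ellipse [427.5  72.5] [101.1 105.8] rect [427.3  72.8] 87.7 [90.5 85.8] rel tcp [ -1.5 -33.2]
t 12.3 tcp [428.8 106.   65.6] az -2.19 q6 13 F [ 1.3  0.  -2.2] w 0.613 g 65.5
shift [ 0.0004 -0.0013  0.0176] turn [ 0.08 -0.   -0.19]
```

>>> {"method": "jog_arm", "body": {"deltas": [0,-0.0005,0.008,0,0,-0.2,-1,0,-0.0005,0.015,0,0,-0.2,-1,0,-0.0005,0.017,0,0,-0.2,-1,0,-0.0005,0.017,0,0,-0.2,-1]}}

```text
time: 12.7
tool_pos: [0.4273, 0.1068, 0.0478]
tcp_rot: [2.258, 2.183, 0.0]
wrist_force: [-0.3, -0.1, -3.1]
width: 0.608
grip_force: 65.5
```

```bash
python3 held.py yellow 62 41.6; python3 plan.py 428.5 106 48 -2
```

```text
cap px [281. 232.] ellipse [428.7 122.7] [62.9 90.4] rect [428.7 122.2] 87.95 [75.4 53.9] rel tcp [ 1.4 15.4]
paint px [281. 232.] ellipse [428.   97.3] [ 93.3 134.1] rect [427.9  96.5] 87.95 [111.8  80. ] rel tcp [  0.6 -10.3]
t 12.75 tcp [427.3 106.8  47.7] az -1.93 q6 13 F [-0.3  0.2 -2. ] w 0.609 g 65.5
shift [-0.0008  0.0012 -0.0003] turn [ 0.02 -0.    0.07]
```

>>> {"method": "jog_arm", "body": {"deltas": [-0.0005,0,0.0015,0,0,0,-1,-0.0005,0,0.0015,0,0,0,-1,-0.0005,0,0.0015,0,0,0,0.3,-0.0005,0,0.0015,0,0,0,1,-0.0005,0,0.0015,0,0,0,1,-0.0005,0,0.0015,0,0,0,1,-0.0005,0,-0.04,0,0,0,1,-0.0005,0,-0.09,0,0,0,1]}}

```text
time: 13.55
tool_pos: [0.4243, 0.1057, 0.1357]
tcp_rot: [-2.256, -2.181, 0.01]
wrist_force: [1.7, -0.4, 0.0]
width: 1.003
grip_force: 0.0
```

>>> {"method": "jog_arm", "body": {"deltas": [0,0,-0.05,0,0,0,1,0,0,-0.05,0,0,0,1,0,0,-0.05,0,0,0,1]}}

```text
time: 13.85
tool_pos: [0.4285, 0.1065, 0.1894]
tcp_rot: [2.257, 2.182, 0.006]
wrist_force: [0.3, 0.7, -0.6]
width: 0.995
grip_force: 0.0
```

```bash
python3 plan.py 680 -153.7 180 -6.5
python3 - <<'E'
from h import *
from workcell import read_camera
c=read_camera("wrist"); cv2.imwrite("pics/w3.png",c["color"]); U=up(c["color"],2)
hs=cv2.cvtColor(U,cv2.COLOR_BGR2HSV); o=mask(U,"yellow",110,50)
for t in (150,): 
  print("merged",rectfit(outline(c,o,(0,0,560,330),.068,2,True)))
E
```

```text
t 13.85 tcp [428.5 106.5 189.4] az -1.94 q6 13 F [ 0.3  0.7 -0.6] w 0.995 g 0.0
shift [-0.2516  0.2601  0.0102] turn [ 0.24 -0.06  4.56]
merged (array([428.5, 119.9]), 87.95, array([ 0.2, -0.1,  0.2,  0.2]), (np.float64(70.2), np.float64(63.8)))
```

View pics/w3.png

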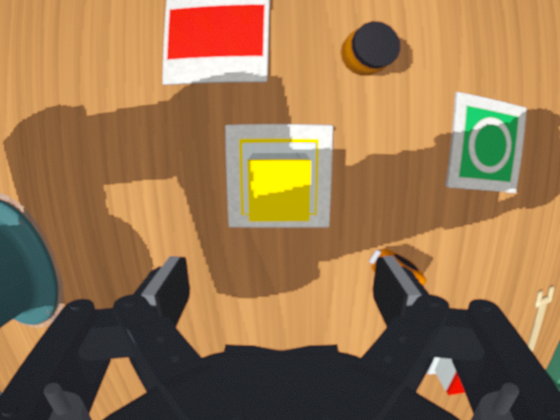

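The wrist view shows the square fitting on its board at (279,185), square to the paint, with even margins on the left, right and top. Next is the oblong.

>>> {"method": "jog_arm", "body": {"deltas": [-0.2516,0.2601,0.01,0,0,4.6,1,-0.2516,0.2601,0.01,0,0,4.6,1,-0.2516,0.2601,0.01,0,0,4.6,1,-0.2516,0.2601,0.01,0,0,4.6,1,-0.2516,0.2601,0.01,0,0,4.6,1,-0.2516,0.2601,0.01,0,0,4.6,1,-0.2516,0.2601,0.01,0,0,4.6,1,-0.2516,0.2601,0.01,0,0,4.6,1]}}

```text
time: 14.7
tool_pos: [0.6794, -0.1577, 0.1731]
tcp_rot: [-2.346, -2.086, 0.005]
wrist_force: [-0.2, -0.3, 0.5]
width: 0.999
grip_force: 0.0
```

>>> {"method": "jog_arm", "body": {"deltas": [0,0,0,0,0,0,1,0,0,0,0,0,0,1]}}

```text
time: 14.9
tool_pos: [0.6767, -0.1529, 0.1752]
tcp_rot: [-2.341, -2.088, 0.003]
wrist_force: [0.2, 0.1, 0.3]
width: 1.005
grip_force: 0.0
```

```bash
python3 plan.py 680 -153.7 38 -6.5;  python3 - <<'E'
from h import *
from workcell import read_camera
c=read_camera("wrist"); cv2.imwrite("pics/w4.png",c["color"]); U=up(c["color"],2)
print(rectfit(outline(c,mask(U,"red",120,180),(0,0,560,330),.062,2,True)))
E
```

```text
t 14.9 tcp [ 676.7 -152.9  175.2] az -6.54 q6 -8 F [0.2 0.1 0.3] w 1.005 g 0.0
shift [-0.0006  0.004   0.1372] turn [-0.26 -0.07 -0.04]
(array([ 680.7, -153.7]), 82.94, array([0.4, 0.5, 0.3, 0.6]), (np.float64(79.3), np.float64(34.5)))
```

>>> {"method": "jog_arm", "body": {"deltas": [-0.0006,0.004,0.045,0,0,0.4,1,-0.0006,0.004,0.09,0,0,0.4,1,-0.0006,0.004,0.12,0,0,0.4,1,-0.0006,0.004,0.136,0,0,0.4,1,-0.0006,0.004,0.136,0,0,0.4,1]}}

```text
time: 15.45
tool_pos: [0.6794, -0.1531, 0.0388]
tcp_rot: [-2.347, -2.081, 0.005]
wrist_force: [-0.4, 0.0, 0.4]
width: 1.003
grip_force: 0.0
```

```bash
python3 plan.py 680.4 -153.7 39 -7
```

```text
t 15.45 tcp [ 679.4 -153.1   38.8] az -6.86 q6 -8 F [-0.4  0.   0.4] w 1.003 g 0.0
shift [-0.0005  0.001  -0.0002] turn [-0.33 -0.05  0.14]
```

>>> {"method": "jog_arm", "body": {"deltas": [0,0.001,0,0,0,0,-1,0,0.001,0,0,0,0,-1,0,0.001,0,0,0,0,-1,0,0.001,0,0,0,0,-1,0,0.001,0,0,0,0,-1,0,0.001,0,0,0,0,-1,0,0.001,0,0,0,0,-1,0,0.001,0,0,0,0,-1]}}

```text
time: 16.25
tool_pos: [0.684, -0.1554, 0.0443]
tcp_rot: [2.351, 2.082, 0.001]
wrist_force: [-4.3, 1.5, 7.4]
width: 0.401
grip_force: 59.2
```

```bash
python3 plan.py 680.4 -153.7 150 -7 560 60 170 35 368 200 170 86.7
```

```text
t 16.25 tcp [ 684.  -155.4   44.3] az -6.94 q6 -8 F [-4.3  1.5  7.4] w 0.401 g 59.2
shift [ 0.0012 -0.0036 -0.1057] turn [0.08 0.01 0.06]
shift [ 0.1974 -0.1455 -0.02  ] turn [  0.   0. -42.]
shift [ 0.2248 -0.077   0.    ] turn [  0.    0.  -51.7]
```

>>> {"method": "jog_arm", "body": {"deltas": [0,0,-0.05,0,0,0,-1,0,0,-0.1,0,0,-4,-1,0.025,-0.02,-0.12,0,0,-12,-1,0.06,-0.045,-0.126,0,0,-20,-1,0.1,-0.07,-0.126,0,0,-28,-1,0.14,-0.1,-0.126,0,0,-35,-1,0.18,-0.13,-0.126,0,0,-42,-1,0.198,-0.147,-0.126,0,0,-42,-1]}}

```text
time: 17.05
tool_pos: [0.559, 0.0622, 0.1675]
tcp_rot: [-1.442, -2.789, -0.001]
wrist_force: [0.3, -0.1, -2.8]
width: 0.41
grip_force: 61.4
```

```bash
python3 held.py red 62 44.3; python3 plan.py 440 180 170 70 368.1 270.6 170 86.7
```

```text
cap px [490. 290.] ellipse [663.6 113.5] [16.4 55.4] rect [663.8 115.1] 80.86 [43.3 14.9] rel tcp [106.6  51.1]
paint px [490. 290.] ellipse [859.8 107.7] [ 38.7 130.9] rect [860.3 111.8] 79.89 [102.6  35.1] rel tcp [303.1  47.8]
cap px [281. 258.] ellipse [558.6  63.3] [ 40.5 100.7] rect [558.8  62.9] 36.58 [35.8 81.7] rel tcp [ 1.6 -1.1]
paint px [281. 258.] ellipse [611.6 -10.8] [ 95.7 237.9] rect [612.2 -11.7] 36.6 [ 84.6 193. ] rel tcp [ 55.  -75.7]
t 17.1 tcp [557.2  64.  167.3] az 35.24 q6 -31 F [-1.8  1.8 -3.8] w 0.403 g 61.4
shift [ 0.1623 -0.0288 -0.0019] turn [ 2.000e-02 -2.600e-01 -3.476e+01]
shift [0.0986 0.0605 0.    ] turn [  0.    0.  -16.7]
```

>>> {"method": "jog_arm", "body": {"deltas": [0.04,-0.007,0,0,0,-8,-1,0.08,-0.014,0,0,0,-16,-1,0.12,-0.02,0,0,0,-24,-1,0.15,-0.026,0,0,0,-31,-1,0.162,-0.029,0,0,0,-35,-1,0.162,-0.029,0,0,0,-35,-1]}}

```text
time: 17.7
tool_pos: [0.4434, 0.1759, 0.1677]
tcp_rot: [0.54, 3.095, 0.001]
wrist_force: [-0.3, -0.3, -3.5]
width: 0.406
grip_force: 61.4
```

```bash
python3 held.py red 62 44.3; python3 plan.py 368.1 270.6 150 86.7
```

```text
cap px [346.  83.] ellipse [374.3 228.3] [27.  51.9] rect [374.3 228.3] 86.61 [23.6 42.2] rel tcp [-70.2  53. ]
paint px [346.  83.] ellipse [368.5 269.3] [ 64.1 123.2] rect [368.4 269.3] 86.61 [ 56. 100.] rel tcp [-76.1  94. ]
cap px [281. 259.] ellipse [442.4 175.8] [ 40.8 101.2] rect [442.5 175.8] 71.61 [36.1 82.1] rel tcp [-2.   0.5]
paint px [281. 259.] ellipse [529.8 144.9] [ 96.9 240.1] rect [530.1 144.7] 71.76 [ 85.9 194.6] rel tcp [ 85.6 -30.6]
t 17.75 tcp [444.5 175.3 167.9] az 70.06 q6 -51 F [ 0.8 -0.3 -2.5] w 0.402 g 61.4
shift [0.1044 0.0635 0.0178] turn [ 1.000e-02  6.000e-02 -1.664e+01]
```

```bash
python3 plan.py 369.3 269.8 150 85.2
```

```text
t 17.75 tcp [444.5 175.3 167.9] az 70.06 q6 -51 F [ 0.8 -0.3 -2.5] w 0.402 g 61.4
shift [0.103  0.0632 0.0178] turn [ 1.000e-02  6.000e-02 -1.514e+01]
```

>>> {"method": "jog_arm", "body": {"deltas": [0.035,0.02,0.01,0,0,-6,-1,0.07,0.043,0.018,0,0,-12,-1,0.103,0.063,0.018,0,0,-15.1,-1,0.103,0.063,0.05,0,0,-15.1,-1,0.103,0.063,0.085,0,0,-15.1,-1,0.103,0.063,0.1,0,0,-15.1,-1,0.103,0.063,0.1,0,0,-15.1,-1]}}

```text
time: 18.45
tool_pos: [0.3681, 0.2675, 0.0649]
tcp_rot: [-0.136, -3.134, 0.006]
wrist_force: [-0.6, -0.7, -2.5]
width: 0.402
grip_force: 61.4
```

```bash
python3 held.py red 62 44.3; python3 plan.py 369.3 269.8 50.5 85.2
```

```text
cap px [285. 223.] ellipse [360.7 268.1] [ 41.4 110.4] rect [359.4 268.1] 85.66 [36.1 95.1] rel tcp [-10.   -0.4]
paint px [285. 223.] ellipse [397.3 265.2] [ 66.4 177.2] rect [395.2 265.1] 85.89 [ 58.  152.6] rel tcp [25.8 -3.4]
t 18.5 tcp [369.4 268.5  66.6] az 85.03 q6 -52 F [-0.1  0.1 -3. ] w 0.401 g 61.4
shift [0.0002 0.0014 0.0161] turn [-0.1  -0.1  -0.17]
```

```bash
cp pics/held_red_18.50.png pics/hr.png
python3 - <<'E'
from h import *
from workcell import read_camera
c=read_camera("wrist"); U=up(c["color"],2)
hs=cv2.cvtColor(U,cv2.COLOR_BGR2HSV); m=mask(U,"red",120,50)
v=hs[...,2][m>0]; print(np.percentile(v,[5,25,50,75,95]))
E
```

```text
[139. 217. 218. 219. 221.]
```

View pics/hr.png

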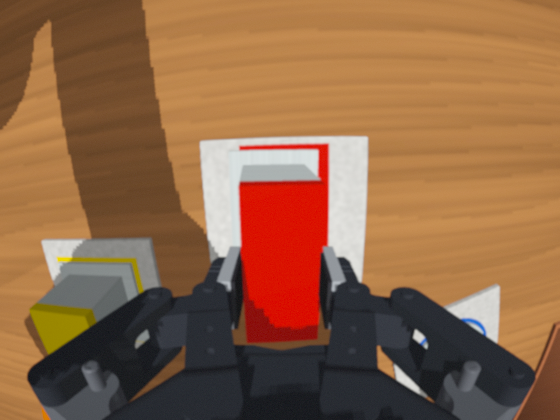

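The view shows the flange's far end at columns 230–318 near row 155, the paint's right edge at column 328, and the cap's top edge at about columns 240–320. I'll cast these to get the lateral offset.

Run:
```python
from h import *
from workcell import read_camera
c=read_camera("wrist"); print(c["cx"],c["cy"],c["fx"])
cv2.imwrite("pics/hr2.png",c["color"][120:360,180:390]); 
for n,px,z in (("flange",[[230,152],[318,152]],.0263),("cap far",[[240,182],[320,182]],.0843),("cap near",[[247,341],[319,339]],.0843),("paint right/top",[[328,145],[241,147]],.006),("board",[[201,141],[367,137]],.006)):
    w=cast(c,px,z,True)*1000; print(n,w.round(1).tolist(),w.mean(0).round(1))
c=read_camera("top"); cv2.imwrite("pics/t3.png",up(c["color"][200:310,110:260],4))
```

```text
280.85085477600006 205.96618303213157 325.19226210127806
flange [[320.5, 242.5], [325.1, 294.2]] [322.8 268.3]
cap far [[327.7, 254.9], [330.6, 288.1]] [329.2 271.5]
cap near [[410.4, 247.3], [412.3, 284.4]] [411.4 265.9]
paint right/top [[323.4, 303.2], [320.0, 246.7]] [321.7 275. ]
board [[313.1, 220.5], [319.7, 329.7]] [316.4 275.1]
```

View pics/t3.png

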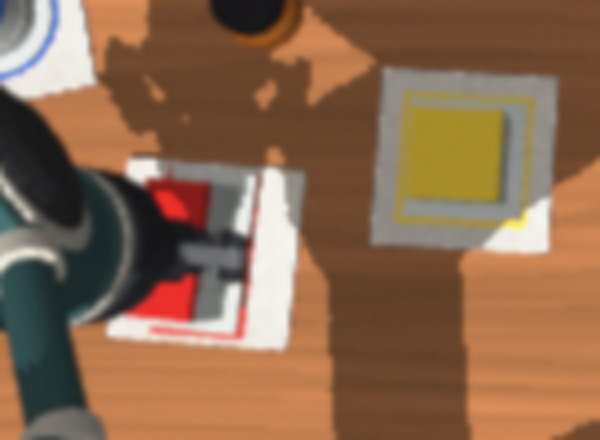

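The top crop shows the square fitting well centred with an even yellow border. The oblong is held over its board, slightly toward +x/−y. I'll shift it, lower it and look again.

>>> {"method": "jog_arm", "body": {"deltas": [-0.001,0.005,0.006,0,0,0,-1,-0.001,0.005,0.012,0,0,0,-1,-0.001,0.005,0.012,0,0,0,-1,-0.001,0.005,0.012,0,0,0,-1]}}

```text
time: 19.05
tool_pos: [0.3704, 0.2742, 0.0553]
tcp_rot: [-0.132, -3.138, 0.001]
wrist_force: [0.6, 1.0, -2.8]
width: 0.404
grip_force: 61.4
```

```bash
python3 plan.py 369.3 273 50.5 85.2
python3 - <<'E'
from h import *
from workcell import read_camera
c=read_camera("wrist"); cv2.imwrite("pics/hr3.png",up(c["color"][110:310,190:390],3))
E
```

```text
t 19.05 tcp [370.4 274.2  55.3] az 85.17 q6 -52 F [ 0.6  1.  -2.8] w 0.404 g 61.4
shift [ 0.001  -0.0013  0.0048] turn [-0.03 -0.04 -0.03]
```

View pics/hr3.png

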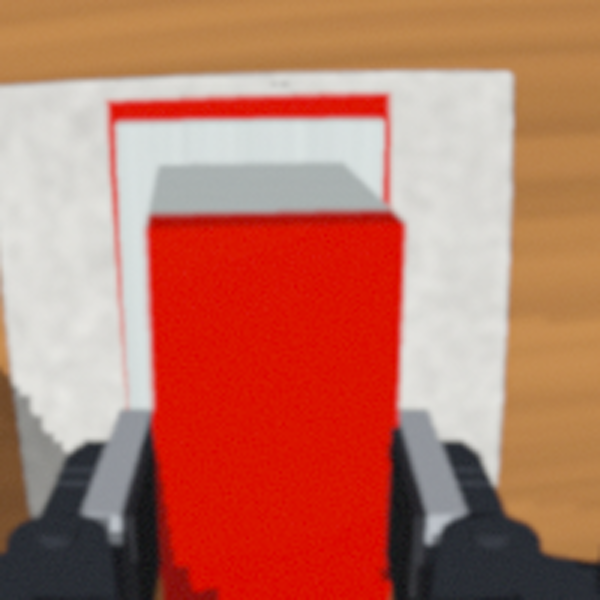

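Run:
```python
from h import *
from workcell import read_camera
c=read_camera("wrist")
f=lambda p:np.array(p)/3+[190,110]-.33
for n,px,z in (("flange",[[113,120],[387,118]],.015),("cap far",[[150,215],[403,215]],.073),("paint",[[109,102],[390,96]],.006)):
    w=cast(c,f(px),z,True)*1000; print(n,w.round(1).tolist(),w.mean(0).round(1))
```

```text
flange [[319.0, 246.2], [323.2, 299.6]] [321.1 272.9]
cap far [[327.4, 259.9], [330.3, 294.7]] [328.8 277.3]
paint [[316.0, 244.2], [319.8, 301.5]] [317.9 272.8]
```

Cast result: the flange end is 3.2 mm inside the paint end (3.0 mm expected), and it is laterally centred. Lower and release.

>>> {"method": "jog_arm", "body": {"deltas": [0,0,0.003,0,0,0,-1,0,0,0.006,0,0,0,-1,0,0,0.006,0,0,0,-1,0,0,0.006,0,0,0,-1]}}

```text
time: 19.55
tool_pos: [0.3711, 0.2745, 0.0503]
tcp_rot: [0.133, 3.138, 0.0]
wrist_force: [-1.8, -1.3, 4.9]
width: 0.398
grip_force: 62.3
```

```bash
python3 plan.py 370.4 274.2 49.5 85.2
```

```text
t 19.55 tcp [371.1 274.5  50.3] az 85.16 q6 -52 F [-1.8 -1.3  4.9] w 0.398 g 62.3
shift [ 0.0007 -0.0004  0.0008] turn [ 0.01  0.03 -0.04]
```

Contact. Release and lift.

>>> {"method": "jog_arm", "body": {"deltas": [0,0,0,0,0,0,0,0,0,0,0,0,0,1,0,0,0,0,0,0,1,0,0,0,0,0,0,1,0,0,0,0,0,0,1,0,0,-0.04,0,0,0,1,0,0,-0.09,0,0,0,1,0,0,-0.14,0,0,0,1]}}

```text
time: 20.35
tool_pos: [0.3699, 0.2739, 0.1904]
tcp_rot: [-0.133, -3.137, 0.002]
wrist_force: [0.6, 0.8, -0.5]
width: 1.005
grip_force: 0.0
```

```bash
python3 plan.py 450 80 200 30 539.6 -445 200 -10
python3 - <<'E'
from h import *
from workcell import read_camera
c=read_camera("wrist"); cv2.imwrite("pics/w5.png",up(c["color"][80:280,180:380],3))
E
```

```text
t 20.35 tcp [369.9 273.9 190.4] az 85.16 q6 -52 F [ 0.6  0.8 -0.5] w 1.005 g 0.0
shift [-0.0961 -0.1864 -0.0095] turn [-1.100e-01 -5.000e-02  5.516e+01]
shift [-0.4995 -0.1849  0.    ] turn [ 0.  0. 40.]
```

View pics/w5.png

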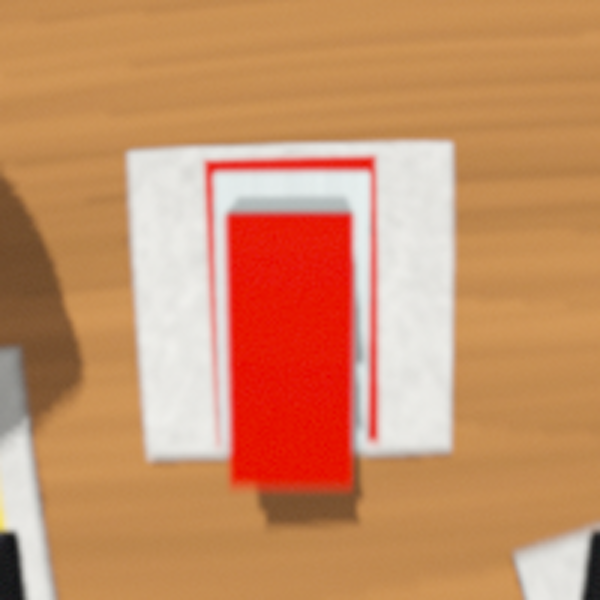

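The view shows the oblong on its board: end margin about 3.3 mm, side margins 1.5–3 mm, yaw within about 1°. That is good. Next is the transition fitting.

```bash
python3 plan.py 455 40 200 30
```

```text
t 20.4 tcp [375.  277.2 200.6] az 85.17 q6 -52 F [2.1 1.8 6.7] w 0.997 g 0.0
shift [-0.0997 -0.2297 -0.0003] turn [ 0.75  0.33 55.17]
```

>>> {"method": "jog_arm", "body": {"deltas": [-0.1,-0.23,0,0,0,55,1,-0.1,-0.23,0,0,0,55,1,-0.1,-0.23,0,0,0,55,1,-0.1,-0.23,0,0,0,55,1,-0.1,-0.23,0,0,0,55,1,-0.1,-0.23,0,0,0,55,1,-0.1,-0.23,0,0,0,55,1,-0.1,-0.23,0,0,0,55,1]}}

```text
time: 21.2
tool_pos: [0.4511, 0.036, 0.1893]
tcp_rot: [-1.569, -2.721, 0.0]
wrist_force: [0.4, 0.4, 0.2]
width: 0.999
grip_force: 0.0
```

```bash
python3 plan.py 495 -230 190 8 539.6 -444.9 180 -10.1
```

```text
t 21.2 tcp [451.1  36.  189.3] az 30.06 q6 -29 F [0.4 0.4 0.2] w 0.999 g 0.0
shift [-0.2522 -0.0952 -0.0007] turn [-1.000e-02 -1.000e-02  2.206e+01]
shift [-0.219   0.0143  0.01  ] turn [ 0.   0.  18.1]
```

>>> {"method": "jog_arm", "body": {"deltas": [-0.2522,-0.0952,0,0,0,22,1,-0.2522,-0.0952,0,0,0,22,1,-0.2522,-0.0952,0,0,0,22,1,-0.2522,-0.0952,0,0,0,22,1,-0.2522,-0.0952,0,0,0,22,1,-0.2522,-0.0952,0,0,0,22,1]}}

```text
time: 21.8
tool_pos: [0.4961, -0.2327, 0.1896]
tcp_rot: [2.057, 2.372, -0.001]
wrist_force: [-0.0, 1.1, -0.1]
width: 0.998
grip_force: 0.0
```

>>> {"method": "jog_arm", "body": {"deltas": [-0.219,0.0143,0.01,0,0,18,1,-0.219,0.0143,0.01,0,0,18,1,-0.219,0.0143,0.01,0,0,18,1,-0.219,0.0143,0.01,0,0,18,1,-0.219,0.0143,0.01,0,0,18,1,-0.219,0.0143,0.01,0,0,18,1,-0.219,0.0143,0.01,0,0,18,1]}}

```text
time: 22.5
tool_pos: [0.5407, -0.4426, 0.1787]
tcp_rot: [-2.401, -2.023, -0.001]
wrist_force: [0.1, 1.2, -1.3]
width: 1.0
grip_force: 0.0
```

```bash
python3 plan.py 539.6 -444.9 64 -10.1
python3 - <<'E'
from h import *
from workcell import read_camera
c=read_camera("wrist"); cv2.imwrite("pics/w6.png",up(c["color"][100:300,180:380],3)); U=up(c["color"],2)
print(cv2.fitEllipse(outline(c,mask(U,"green",90,50),(0,0,560,330),.086,2,True).astype(np.float32)))
E
```

```text
t 22.5 tcp [ 540.7 -442.6  178.7] az -9.78 q6 -32 F [ 0.1  1.2 -1.3] w 1.0 g 0.0
shift [-0.0026 -0.0006  0.1147] turn [-0.08 -0.09  0.32]
((539.8312377929688, -444.99676513671875), (46.70668411254883, 48.61937713623047), 165.194580078125)
```

View pics/w6.png

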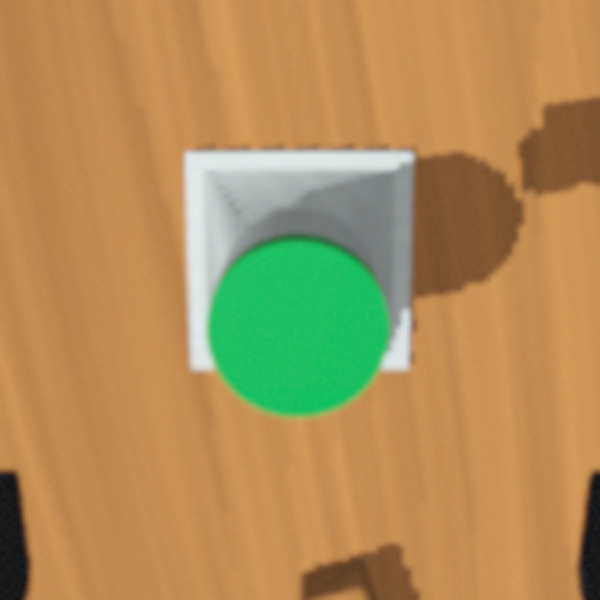

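Flange corners in the full image are near (241,150) and (318,149), with the cap at (279,208). The flange is nearly aligned with the tool.

Run:
```python
from h import *
from workcell import read_camera
c=read_camera("wrist")
w=cast(c,np.array([[185,152],[414,150],[410,370],[190,370]])/3+[180-.33,100-.33],.004,True)*1000
for i in range(4):
    d=w[(i+1)%4]-w[i]; print(np.degrees(np.arctan2(d[1],d[0])).round(1),np.linalg.norm(d).round(1))
print(w.mean(0))
```

```text
-9.2 76.4
-99.2 77.2
170.3 77.5
80.0 76.6
[ 539.81177337 -445.49864534]
```

>>> {"method": "jog_arm", "body": {"deltas": [-0.0026,-0.001,0.04,0,0,0.3,1,-0.0026,-0.001,0.08,0,0,0.3,1,-0.0026,-0.001,0.105,0,0,0.3,1,-0.0026,-0.001,0.116,0,0,0.3,1,-0.0026,-0.001,0.116,0,0,0.3,1]}}

```text
time: 23.1
tool_pos: [0.5383, -0.444, 0.0619]
tcp_rot: [-2.405, -2.016, 0.001]
wrist_force: [0.1, -0.2, -0.1]
width: 0.999
grip_force: 0.0
```

```bash
python3 plan.py 539.7 -445 63 -10.1
```

```text
t 23.1 tcp [ 538.3 -444.    61.9] az -10.05 q6 -32 F [ 0.1 -0.2 -0.1] w 0.999 g 0.0
shift [-0.0008  0.0015 -0.0011] turn [-0.18 -0.12  0.05]
```

>>> {"method": "jog_arm", "body": {"deltas": [-0.001,0.001,0,0,0,0,1,-0.001,0.001,0,0,0,0,-1,-0.001,0.001,0,0,0,0,-1,-0.001,0.001,0,0,0,0,-1,-0.001,0.001,0,0,0,0,-1,-0.001,0.001,0,0,0,0,-1,-0.001,0.001,0,0,0,0,-1,-0.001,0.001,0,0,0,0,-1]}}

```text
time: 23.9
tool_pos: [0.5403, -0.4482, 0.0659]
tcp_rot: [2.408, 2.015, -0.0]
wrist_force: [-2.6, 1.2, 7.2]
width: 0.536
grip_force: 60.6
```

```bash
python3 plan.py 539.7 -445 170 -10 590 -250 170 -8 640 -60 170 -5 681 148 170 -5
```

```text
t 23.9 tcp [ 540.3 -448.2   65.9] az -10.14 q6 -32 F [-2.6  1.2  7.2] w 0.536 g 60.6
shift [ 0.0029 -0.001  -0.1041] turn [ 0.08  0.07 -0.14]
shift [0.2008 0.0157 0.    ] turn [ 0.  0. -2.]
shift [0.1951 0.0231 0.    ] turn [ 0.  0. -3.]
shift [0.2108 0.0227 0.    ] turn [0. 0. 0.]
```

>>> {"method": "jog_arm", "body": {"deltas": [0,0,-0.04,0,0,0,-1,0,0,-0.08,0,0,0,-1,0.03,0,-0.104,0,0,0,-1,0.07,0.005,-0.104,0,0,-1,-1,0.11,0.008,-0.104,0,0,-1,-1,0.15,0.011,-0.104,0,0,-2,-1,0.19,0.014,-0.104,0,0,-2,-1,0.203,0.015,-0.104,0,0,-2,-1]}}

```text
time: 24.7
tool_pos: [0.5907, -0.2462, 0.1671]
tcp_rot: [-2.369, -2.06, -0.002]
wrist_force: [-0.0, -0.6, -3.2]
width: 0.534
grip_force: 63.2
```

```bash
python3 plan.py 665 40 170 -4.5
```

```text
t 24.7 tcp [ 590.7 -246.2  167.1] az -7.99 q6 -17 F [-0.  -0.6 -3.2] w 0.534 g 63.2
shift [ 0.2937  0.0338 -0.0023] turn [-0.06 -0.13 -3.49]
```

>>> {"method": "jog_arm", "body": {"deltas": [0.045,0.005,0,0,0,-1,-1,0.09,0.01,0,0,0,-2,-1,0.135,0.015,0,0,0,-3,-1,0.18,0.02,0,0,0,-3.5,-1,0.225,0.026,0,0,0,-3.5,-1,0.27,0.031,0,0,0,-3.5,-1,0.294,0.034,0,0,0,-3.5,-1,0.294,0.034,0,0,0,-3.5,-1]}}

```text
time: 25.5
tool_pos: [0.6663, 0.0394, 0.1672]
tcp_rot: [-2.305, -2.133, -0.001]
wrist_force: [0.4, -0.3, -3.3]
width: 0.532
grip_force: 63.1
```

```bash
python3 held.py green 86 65.9; python3 plan.py 681 148 150 -4.6
```

```text
cap px [287.  76.] ellipse [675.9 123.7] [39.7 40.1] rect [675.9 123.7] 85.43 [33.7 33.9] rel tcp [10.1 86.3]
paint px [287.  76.] ellipse [681.  146.4] [95.6 96.4] rect [681.  146.5] 85.43 [81.1 81.4] rel tcp [ 15.2 109.1]
cap px [281. 266.] ellipse [667.3  42.2] [47.4 49.9] rect [667.3  42.4] 85.36 [47.4 44.8] rel tcp [1.5 5. ]
paint px [281. 266.] ellipse [660.3 -49.7] [114.  120.1] rect [660.3 -49.3] 85.34 [117.8 111.1] rel tcp [ -5.5 -86.7]
cap px [534. 171.] ellipse [806.7  58.8] [ 34.2 342.7] rect [807.1  66. ] -4.57 [ 33.3 207.1] rel tcp [141.3  28.6]
paint px [534. 171.] ellipse [995.8  -9.7] [ 82.3 824.3] rect [9.987e+02 2.000e-01] 0.11138318479061127 [ 86.  531.4] rel tcp [332.9 -37.2]
t 25.55 tcp [665.8  37.4 167. ] az -4.47 q6 6 F [-0.9 -0.6 -3.6] w 0.531 g 63.1
shift [0.1115 0.0066 0.017 ] turn [-0.04  0.03  0.13]
```

```bash
python3 plan.py 679.8 143 87 -4.9
```

```text
t 25.55 tcp [665.8  37.4 167. ] az -4.47 q6 6 F [-0.9 -0.6 -3.6] w 0.531 g 63.1
shift [0.1064 0.0058 0.08  ] turn [-0.04  0.03  0.43]
```

>>> {"method": "jog_arm", "body": {"deltas": [0.045,0.002,0,0,0,0.4,-1,0.09,0.004,0,0,0,0.4,-1,0.106,0.0058,0.02,0,0,0.4,-1,0.106,0.0058,0.05,0,0,0.4,-1,0.106,0.0058,0.075,0,0,0.4,-1,0.106,0.0058,0.08,0,0,0.4,-1,0.106,0.0058,0.08,0,0,0.4,-1]}}

```text
time: 26.25
tool_pos: [0.6786, 0.1395, 0.0854]
tcp_rot: [-2.317, -2.119, 0.006]
wrist_force: [0.4, -0.2, -3.1]
width: 0.533
grip_force: 63.0
```

```bash
python3 plan.py 679.8 143 72.5 -4.9
python3 - <<'E'
from h import *
from workcell import read_camera
c=read_camera("wrist"); U=up(c["color"][100:310,170:390],3)[:600]; cv2.imwrite("pics/w7.png",U)
E
```

```text
t 26.25 tcp [678.6 139.5  85.4] az -5.1 q6 15 F [ 0.4 -0.2 -3.1] w 0.533 g 63.0
shift [0.0036 0.0009 0.0129] turn [-0.23  0.09 -0.2 ]
```

View pics/w7.png

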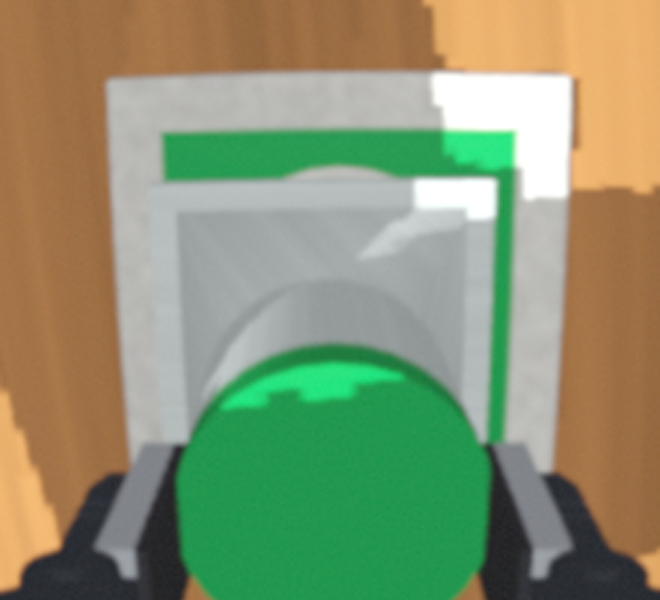

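In this view the flange's far edge runs (150,186)–(497,178) in the crop, and the paint's far edge runs (163,133)–(515,131).

```bash
cat > edge.py <<'E'
from h import *
from workcell import read_camera
c=read_camera("wrist")
f=lambda p:np.array(p)/3+[170-.33,100-.33]
for n,px,z in (("flange",[[150,186],[497,178]],.0235),("paint",[[163,133],[515,131]],.006)):
    w=cast(c,f(px),z,True)*1000; d=w[1]-w[0]; print(n,w.round(1).tolist(),w.mean(0).round(1),"angle",np.degrees(np.arctan2(d[1],d[0])).round(2),np.linalg.norm(d).round(1))
E
python3 edge.py
```

```text
flange [[643.9, 181.9], [720.7, 176.9]] [682.3 179.4] angle -3.79 76.9
paint [[645.0, 192.2], [728.5, 185.3]] [686.8 188.7] angle -4.7 83.7
```

>>> {"method": "jog_arm", "body": {"deltas": [0.0053,0.003,0.004,0,0,0.7,-1,0.0053,0.003,0.009,0,0,0.7,-1,0.0053,0.003,0.009,0,0,0.7,-1,0.0053,0.003,0.009,0,0,0.7,-1]}}

```text
time: 26.75
tool_pos: [0.6835, 0.1462, 0.0786]
tcp_rot: [-2.33, -2.108, 0.0]
wrist_force: [0.7, 0.3, -3.6]
width: 0.534
grip_force: 63.0
```

```bash
python3 plan.py 682 144.8 72 -5.2
cat > runs.py <<'E'
from h import *
from workcell import read_camera
c=read_camera("wrist"); cv2.imwrite("pics/w8.png",c["color"]); U=up(c["color"],2); m=mask(U,"green",90,40)>0
def runs(v):
    e=np.flatnonzero(np.diff(np.r_[0,v.astype(int),0])); return [(a/2,b/2) for a,b in zip(e[::2],e[1::2]) if b-a>1]
for r in (142,146,150,160,170,180,190,200,210): print("row",r,runs(m[2*r,380:740])and[(a+190,b+190) for a,b in runs(m[2*r,380:740])])
for k in (230,240,250,310,320,330): print("col",k,[(a+110,b+110) for a,b in runs(m[220:420,2*k])])
E
python3 runs.py
```

```text
t 26.75 tcp [683.5 146.2  78.6] az -5.72 q6 16 F [ 0.7  0.3 -3.6] w 0.534 g 63.0
shift [-0.0016 -0.0013  0.0066] turn [-0.01  0.01 -0.52]
row 142 []
row 146 []
row 150 []
row 160 [(np.float64(215.5), np.float64(224.0))]
row 170 [(np.float64(216.5), np.float64(219.0))]
row 180 [(np.float64(217.0), np.float64(219.5))]
row 190 [(np.float64(217.5), np.float64(220.0))]
row 200 [(np.float64(218.5), np.float64(220.5))]
row 210 [(np.float64(219.0), np.float64(221.5))]
col 230 [(np.float64(156.5), np.float64(160.0))]
col 240 [(np.float64(156.0), np.float64(160.0))]
col 250 [(np.float64(155.5), np.float64(159.5))]
col 310 [(np.float64(154.5), np.float64(158.5))]
col 320 [(np.float64(154.5), np.float64(158.5))]
col 330 [(np.float64(154.5), np.float64(158.5))]
```

Run:
```python
from h import *
from workcell import read_camera
c=read_camera("wrist")
a=np.radians(-4.6); ex=np.array([np.cos(a),np.sin(a)]); ey=np.array([-ex[1],ex[0]])
def C(L,T,z,h):
    l=1000*cast(c,np.array(L)-.25,z,True); t=1000*cast(c,np.array(T)-.25,z,True)
    al=[np.degrees(np.arctan2(*(q[-1]-q[0])[::-1])).round(2) for q in(l,t)]
    return ((l@ex).mean()+h)*ex+((t@ey).mean()-h)*ey,al
P=C([[216.5,170],[217,180],[217.5,190],[218.5,200],[219,210]],[[230,156.5],[240,156],[250,155.5],[310,154.5],[320,154.5],[330,154.5]],.006,42)
F=C([[219,170],[219.5,180],[220,190],[220.5,200],[221.5,210]],[[230,160],[240,160],[250,159.5],[310,158.5],[320,158.5],[330,158.5]],.0167,38)
print(P,F,"move",P[0]-F[0])
```

```text
(array([682.02135926, 146.24586659]), [np.float64(-94.85), np.float64(-4.56)]) (array([682.09486417, 148.94354081]), [np.float64(-94.74), np.float64(-4.85)]) move [-0.07350491 -2.69767422]
```

>>> {"method": "jog_arm", "body": {"deltas": [-0.0027,0,0.003,0,0,0,-1,-0.0027,0,0.004,0,0,0,-1,-0.0027,0,0.004,0,0,0,-1,-0.0027,0,0.004,0,0,0,-1]}}

```text
time: 27.25
tool_pos: [0.6832, 0.1434, 0.0744]
tcp_rot: [-2.33, -2.107, 0.0]
wrist_force: [0.4, 0.1, -2.6]
width: 0.536
grip_force: 63.0
```

```bash
python3 plan.py 683.5 143.5 72 -5.7;python3 runs.py
```

```text
t 27.25 tcp [683.2 143.4  74.4] az -5.74 q6 16 F [ 0.4  0.1 -2.6] w 0.536 g 63.0
shift [0.0001 0.0003 0.0024] turn [-0.01  0.   -0.04]
row 142 []
row 146 []
row 150 []
row 160 [(np.float64(214.5), np.float64(223.5))]
row 170 [(np.float64(215.0), np.float64(219.0))]
row 180 [(np.float64(216.0), np.float64(219.5))]
row 190 [(np.float64(216.5), np.float64(220.0)), (np.float64(334.5), np.float64(336.0))]
row 200 [(np.float64(217.0), np.float64(220.5)), (np.float64(334.5), np.float64(336.0))]
row 210 [(np.float64(218.0), np.float64(221.0)), (np.float64(334.0), np.float64(335.5))]
col 230 [(np.float64(153.0), np.float64(160.0))]
col 240 [(np.float64(152.5), np.float64(160.0))]
col 250 [(np.float64(152.0), np.float64(159.5))]
col 310 [(np.float64(151.0), np.float64(159.0))]
col 320 [(np.float64(151.0), np.float64(158.5))]
col 330 [(np.float64(151.5), np.float64(159.0))]
```

>>> {"method": "jog_arm", "body": {"deltas": [0,-0.0005,0.002,0,0,-0.2,-1,0,-0.0005,0.0035,0,0,-0.2,-1,0,-0.0005,0.0035,0,0,-0.2,-1,0,-0.0005,0.0035,0,0,-0.2,-1]}}

```text
time: 27.7
tool_pos: [0.683, 0.1438, 0.072]
tcp_rot: [2.326, 2.112, 0.001]
wrist_force: [-3.2, 0.4, 3.1]
width: 0.534
grip_force: 63.6
```

```bash
python3 plan.py 683.5 143.5 72 -5.7;python3 runs.py|grep -v '\[\]'
```

```text
t 27.7 tcp [683.  143.8  72. ] az -5.53 q6 15 F [-3.2  0.4  3.1] w 0.534 g 63.6
shift [-0.0002  0.0005 -0.    ] turn [ 0.03 -0.02  0.17]
row 160 [(np.float64(214.0), np.float64(233.5)), (np.float64(335.5), np.float64(337.0))]
row 170 [(np.float64(215.0), np.float64(219.0)), (np.float64(336.0), np.float64(337.0))]
row 180 [(np.float64(215.5), np.float64(219.5)), (np.float64(335.0), np.float64(337.0))]
row 190 [(np.float64(216.0), np.float64(220.0)), (np.float64(334.5), np.float64(337.0))]
row 200 [(np.float64(216.5), np.float64(220.5)), (np.float64(334.5), np.float64(337.0))]
row 210 [(np.float64(217.5), np.float64(221.5)), (np.float64(334.0), np.float64(336.5))]
col 230 [(np.float64(153.5), np.float64(160.5))]
col 240 [(np.float64(153.0), np.float64(160.0))]
col 250 [(np.float64(153.0), np.float64(160.0))]
col 310 [(np.float64(152.0), np.float64(159.5))]
col 320 [(np.float64(152.5), np.float64(159.0))]
col 330 [(np.float64(152.5), np.float64(159.0))]
```

>>> {"method": "jog_arm", "body": {"deltas": [0,0,0,0,0,0,0,0,0,0,0,0,0,1,0,0,0,0,0,0,1,0,0,0,0,0,0,1,0,0,0,0,0,0,1,0,0,-0.04,0,0,0,1,0,0,-0.09,0,0,0,1,0,0,-0.14,0,0,0,1]}}

```text
time: 28.55
tool_pos: [0.6821, 0.1433, 0.2113]
tcp_rot: [-2.325, -2.111, 0.003]
wrist_force: [0.8, 0.8, -0.3]
width: 0.999
grip_force: 0.0
```

>>> {"method": "jog_arm", "body": {"deltas": [-0.05,-0.01,0,0,0,0,1,-0.1,-0.02,0,0,0,0,1,-0.15,-0.04,0,0,0,0,1,-0.2,-0.06,0,0,0,0,1,-0.25,-0.08,0,0,0,0,1,-0.3,-0.1,0,0,0,0,1,-0.34,-0.12,0,0,0,0,1,-0.35,-0.12,0,0,0,0,1]}}

```text
time: 29.35
tool_pos: [0.5271, -0.1964, 0.2111]
tcp_rot: [2.329, 2.108, -0.002]
wrist_force: [-0.3, 0.1, 0.8]
width: 0.998
grip_force: 0.0
```

```bash
python3 - <<'E'
from h import *
from workcell import read_camera
c=read_camera("top"); U=up(c["color"]); cv2.imwrite("pics/top9.png",c["color"])
for n,k,b,zc in (("square","yellow",(198,212,256,268),.068),("oblong","red",(132,234,192,292),.068),("trans","green",(188,115,244,170),.092),("round","blue",(85,180,132,226),.068)):
    m=mask(U,k,90,30); q=np.zeros_like(m); x0,y0,x1,y1=[4*v for v in b]; q[y0:y1,x0:x1]=m[y0:y1,x0:x1]
    for s in sorted(cv2.findContours(q,cv2.RETR_EXTERNAL,cv2.CHAIN_APPROX_NONE)[0],key=cv2.contourArea)[-2:]:
        if len(s)<100: continue
        px=(s[:,0]+.5)/4-.5; P=1000*cast(c,px,.006); K=1000*cast(c,px,zc)
        print(n,len(s),"paint",rectfit(P)," cap",rectfit(K),cv2.fitEllipse(K.astype(np.float32))[0])
h=cv2.cvtColor(U,cv2.COLOR_BGR2HSV)
d0=cv2.imread("pics/top0.png"); 
for n,b in(("jar",(155,185,190,215)),("tape",(258,172,285,205))):
    x0,y0,x1,y1=b
    for im in(d0,c["color"]):
        hh=cv2.cvtColor(im[y0:y1,x0:x1],cv2.COLOR_BGR2HSV); m=(im[y0:y1,x0:x1].max(2)<45) if n=="jar" else (hh[...,1]>205)&(hh[...,0]<14)
        yy,xx=np.nonzero(m); print(n,len(xx),xx.mean()+x0,yy.mean()+y0)
E
python3 plan.py
```

```text
square 185 paint (array([389.6, 100.1]), 13.05, array([-3.3, -4.4,  3.1, 53. ]), (np.float64(0.9), np.float64(48.8)))  cap (array([388.6,  93.7]), 13.05, array([-3.3, -4.4,  3.1, 53. ]), (np.float64(0.8), np.float64(45.7))) (389.3048400878906, 92.14411163330078)
square 433 paint (array([435.3, 121.6]), 89.82093048095703, 'bad', (64.44280242919922, 66.53666687011719))  cap (array([431.4, 113.8]), 89.82095336914062, 'bad', (60.3468132019043, 62.30760192871094)) (428.9749755859375, 114.58446502685547)
oblong 227 paint (array([319.3, 267.3]), 18.17, array([ -6.4, -16.1,  -9.9,  59.2]), (np.float64(5.0), np.float64(45.2)))  cap (array([323.2, 249.9]), 18.19, array([ -8.4, -15.6, -11.2,  62. ]), (np.float64(4.3), np.float64(41.1))) (331.0644226074219, 255.6787872314453)
oblong 392 paint (array([370.7, 286.3]), 85.61, array([-0. ,  0.1, -0.6,  1.8]), (np.float64(40.4), np.float64(85.2)))  cap (array([370.9, 268.1]), 85.61, array([-0. ,  0.1, -0.6,  1.8]), (np.float64(37.8), np.float64(79.8))) (370.7315979003906, 268.1572265625)
trans 115 paint (array([641.4, 124.1]), 85.05, array([-88.5,  7
[... 560 characters left out ...]
float64(3.6), np.float64(39.9)))  cap (array([495.9, 353.9]), 78.22, array([ -0.4,   0.6, -17.7,  34.8]), (np.float64(3.2), np.float64(37.4))) (513.1351318359375, 423.60260009765625)
round 281 paint (array([522.8, 437.3]), 43.27, array([-0.4,  0.4, -0.8,  3.7]), (np.float64(58.6), np.float64(57.3)))  cap (array([513.3, 409.4]), 43.42, array([ 0.2,  1.1, -1.3,  3.5]), (np.float64(54.6), np.float64(53.5))) (513.058349609375, 409.61700439453125)
jar 223 171.39461883408072 199.61883408071748
jar 114 171.0701754385965 198.4736842105263
tape 192 270.5625 185.38020833333334
tape 95 270.6736842105263 184.8842105263158
t 29.4 tcp [ 527.2 -198.3  211.2] az -5.75 q6 -17 F [-0.1 -1.5  0.4] w 0.999 g 0.0
```

Run:
```python
from h import *
from workcell import read_camera
c=read_camera("top"); S=8; U=up(c["color"],S)
def runs(m,fixed,a,b,axis):
    v=m[int(S*a):int(S*b),int(S*fixed)] if axis=="col" else m[int(S*fixed),int(S*a):int(S*b)]
    e=np.flatnonzero(np.diff(np.r_[0,(v>0).astype(int),0])); return [(round(float(p/S+a),1),round(float(q/S+a),1)) for p,q in zip(e[::2],e[1::2]) if q-p>2]
m=mask(U,"red",90,30)
for k in range(150,178,4): print("red col",k,runs(m,k,235,292,"col"))
for r in range(244,288,6): print("red row",r,runs(m,r,130,195,"row"))
m=mask(U,"blue",80,30)
for r in (190,200,204,208,215): print("blue row",r,runs(m,r,80,135,"row"))
for k in (98,104,108,112,118): print("blue col",k,runs(m,k,178,230,"col"))
for u in ([160,240],[160,285]): print(cast(c,u,.006),cast(c,u,.01))
```

```text
red col 150 [(245.0, 279.5), (281.6, 283.4)]
red col 154 [(245.1, 279.6), (282.0, 283.6)]
red col 158 [(244.9, 280.1), (282.5, 283.8)]
red col 162 [(245.4, 273.6), (282.9, 284.0)]
red col 166 [(283.2, 284.6)]
red col 170 [(281.9, 284.6)]
red col 174 []
red row 244 [(152.2, 153.1)]
red row 250 [(148.5, 165.2)]
red row 256 [(147.9, 164.5)]
red row 262 [(147.0, 163.6)]
red row 268 [(146.2, 162.9)]
red row 274 [(145.2, 162.0)]
red row 280 [(157.6, 160.1), (170.2, 171.2)]
red row 286 []
blue row 190 [(93.5, 105.8), (113.5, 116.4)]
blue row 200 [(86.1, 111.2), (122.9, 124.0)]
blue row 204 [(86.4, 110.6), (123.2, 124.2)]
blue row 208 [(88.8, 108.0), (122.5, 123.5)]
blue row 215 [(117.9, 119.4)]
blue col 98 [(188.6, 212.2), (215.8, 216.8)]
blue col 104 [(189.2, 211.1), (218.6, 219.5)]
blue col 108 [(192.4, 208.0), (219.0, 219.9)]
blue col 112 [(188.6, 189.8), (218.2, 219.1)]
blue col 118 [(191.5, 192.4), (214.9, 216.2)]
[[0.42456373 0.27647932]] [[0.42435508 0.27534333]]
[[0.31415187 0.27015237]] [[0.31439598 0.26904232]]
```

Run:
```python
from h import *
from workcell import read_camera
c=read_camera("top"); im=c["color"]
for k in (156,164,168):
    print(k,[tuple(int(v) for v in im[r,k]) for r in range(237,252)])
print([tuple(int(v) for v in im[r,168]) for r in range(276,290)])
```

```text
156 [(59, 93, 141), (61, 96, 146), (67, 97, 143), (95, 111, 136), (131, 139, 150), (138, 143, 153), (146, 150, 153), (140, 144, 178), (99, 103, 230), (62, 67, 245), (53, 58, 248), (51, 57, 248), (53, 58, 248), (52, 58, 248), (51, 56, 248)]
164 [(49, 76, 115), (51, 78, 119), (53, 80, 121), (83, 101, 131), (126, 136, 153), (130, 136, 157), (140, 144, 153), (148, 152, 154), (136, 140, 167), (88, 91, 187), (51, 54, 185), (49, 52, 179), (54, 57, 174), (56, 59, 163), (62, 64, 150)]
168 [(49, 76, 116), (50, 78, 119), (51, 79, 121), (64, 88, 124), (99, 114, 135), (126, 134, 150), (124, 129, 155), (143, 147, 155), (150, 154, 152), (138, 142, 139), (120, 123, 121), (114, 116, 114), (113, 116, 114), (115, 118, 116), (117, 120, 118)]
[(249, 250, 249), (249, 250, 249), (248, 250, 249), (247, 249, 248), (246, 248, 247), (244, 246, 246), (230, 233, 245), (153, 158, 247), (149, 157, 248), (213, 223, 246), (177, 202, 230), (116, 156, 218), (92, 143, 218), (90, 142, 219)]
```

Reading the margins numerically, the oblong may sit about 2 mm toward +x. I'll look from straight above with the wrist camera.

```bash
python3 plan.py 500 0 250 -5 385 185 250 -3
```

```text
t 29.5 tcp [ 529.2 -194.5  211.2] az -5.72 q6 -17 F [ 0.5 -0.7 -0.4] w 1.003 g 0.0
shift [ 0.1907 -0.0484 -0.0388] turn [ 0.04 -0.   -0.72]
shift [ 0.1743 -0.1307  0.    ] turn [ 0.  0. -2.]
```

>>> {"method": "jog_arm", "body": {"deltas": [0.19,-0.048,-0.039,0,0,0,1,0.19,-0.048,-0.039,0,0,0,1,0.19,-0.048,-0.039,0,0,0,1,0.19,-0.048,-0.039,0,0,0,1,0.19,-0.048,-0.039,0,0,0,1,0.19,-0.048,-0.039,0,0,0,1]}}

```text
time: 30.1
tool_pos: [0.5005, 0.0027, 0.2505]
tcp_rot: [2.32, 2.116, 0.001]
wrist_force: [0.7, -0.1, 1.0]
width: 0.996
grip_force: 0.0
```

>>> {"method": "jog_arm", "body": {"deltas": [0.174,-0.13,0,0,0,-2,1,0.174,-0.13,0,0,0,-2,1,0.174,-0.13,0,0,0,-2,1,0.174,-0.13,0,0,0,-2,1,0.174,-0.13,0,0,0,-2,1,0.174,-0.13,0,0,0,-2,1,0.174,-0.13,0,0,0,-2,1]}}

```text
time: 30.8
tool_pos: [0.388, 0.1857, 0.2498]
tcp_rot: [2.288, 2.152, -0.001]
wrist_force: [0.0, 0.9, 0.4]
width: 0.996
grip_force: 0.0
```

```bash
cat > obl.py <<'E'
from h import *
from workcell import read_camera
c=read_camera("wrist"); cv2.imwrite("pics/w10.png",c["color"]); print(c["origin"].round(3)); S=4; U=up(c["color"],S); m=mask(U,"red",90,30)
for s in sorted(cv2.findContours(m[:S*330],cv2.RETR_EXTERNAL,cv2.CHAIN_APPROX_NONE)[0],key=cv2.contourArea)[-4:]:
    px=(s[:,0]+.5)/S-.5
    if len(s)<60: continue
    P=1000*cast(c,px,.006,True); K=1000*cast(c,px,.068,True)
    print("px",px.min(0),px.max(0),"as paint",rectfit(P),"| as cap",rectfit(K))
E
python3 obl.py; python3 plan.py
```

```text
[0.393 0.254 0.398]
px [244.125  80.625] [300.875  83.125] as paint (array([387.5, 295.7]), 66.42, array([  0.7,   0.7, -10.9, -66.5]), (np.float64(0.0), np.float64(64.0))) | as cap (array([388.5, 289.1]), 66.58, array([  0.7,   0.7, -10.9, -65.9]), (np.float64(0.0), np.float64(53.7)))
px [547.875 190.875] [559.375 238.375] as paint (array([846.8,  93.4]), 15.148290634155273, 'bad', (32.165283203125, 87.76641082763672)) | as cap (array([775.1, 118.8]), 15.148324966430664, 'bad', (27.08379554748535, 73.90095520019531))
px [217.125  82.375] [297.375 128.625] as paint (array([365.9, 269.4]), 86.63623046875, 'bad', (56.78791427612305, 95.98908233642578)) | as cap (array([370.2, 267. ]), 86.63639068603516, 'bad', (47.816490173339844, 80.82455444335938))
t 30.85 tcp [388.2 185.3 249.8] az -3.59 q6 26 F [0.3 0.7 0.4] w 1.0 g 0.0
```

Run:
```python
from h import *
from workcell import read_camera
c=read_camera("wrist"); S=4; U=up(c["color"],S); m=mask(U,"red",90,30)
def runs(v,a):
    e=np.flatnonzero(np.diff(np.r_[0,(v>0).astype(int),0])); return [(round(float(p/S+a),1),round(float(q/S+a),1)) for p,q in zip(e[::2],e[1::2]) if q-p>1]
for r in range(84,132,4): print("row",r,runs(m[S*r,S*200:S*330],200))
for k in range(224,300,10): print("col",k,runs(m[S*70:S*140,S*k],70))
for r in (92,100,110): print(r,[tuple(int(v) for v in c["color"][r,k]) for k in list(range(211,226))],[tuple(int(v) for v in c["color"][r,k]) for k in range(292,308)])
```

```text
row 84 [(217.5, 220.5)]
row 88 [(217.5, 297.5)]
row 92 [(217.5, 297.5)]
row 96 [(217.5, 297.5)]
row 100 [(217.5, 297.2)]
row 104 [(217.5, 297.2)]
row 108 [(217.5, 297.0)]
row 112 [(217.8, 297.0)]
row 116 [(217.8, 296.8)]
row 120 [(217.8, 220.8), (283.0, 295.8)]
row 124 [(218.0, 219.8)]
row 128 [(218.2, 246.2)]
col 224 [(86.5, 119.5), (127.0, 129.0)]
col 234 [(82.0, 82.5), (86.2, 119.8), (127.2, 128.5)]
col 244 [(85.8, 119.8), (127.0, 128.2)]
col 254 [(81.2, 82.2), (86.0, 119.8)]
col 264 [(81.0, 82.5), (86.0, 119.8)]
col 274 [(80.8, 82.8), (85.8, 120.0)]
col 284 [(80.8, 82.8), (86.2, 120.2)]
col 294 [(80.8, 83.0), (86.2, 120.5)]
92 [(88, 148, 204), (122, 161, 205), (182, 198, 218), (223, 229, 236), (231, 236, 243), (209, 214, 245), (150, 155, 246), (66, 73, 246), (30, 38, 246), (28, 39, 246), (35, 43, 246), (26, 40, 246), (32, 42, 246), (31, 40, 246), (31, 40, 246)] [(6, 33, 244), (16, 36, 245), (20, 38, 245), (44, 54, 243), (92, 96, 232), (136, 138, 207), (159, 159, 174), (165, 166, 159), (162, 162, 159), (156, 158, 162), (157, 160, 166), (159, 162, 165), (152, 156, 159), (119, 130, 
[... 345 characters left out ...]
 105, 230), (144, 146, 200), (163, 164, 169), (166, 166, 159), (160, 162, 159), (149, 151, 161), (147, 150, 165), (151, 155, 162), (139, 147, 153), (109, 123, 143), (72, 99, 136), (57, 95, 137)]
110 [(90, 152, 210), (104, 153, 205), (162, 184, 211), (214, 222, 228), (234, 239, 241), (225, 230, 244), (179, 183, 245), (98, 105, 245), (35, 50, 246), (30, 43, 246), (18, 39, 246), (27, 41, 246), (28, 42, 246), (26, 44, 247), (22, 37, 246)] [(16, 33, 245), (23, 40, 245), (16, 34, 245), (54, 60, 243), (113, 115, 230), (155, 155, 194), (167, 168, 164), (165, 166, 161), (153, 154, 162), (141, 144, 167), (149, 151, 169), (157, 162, 167), (148, 152, 158), (117, 130, 148), (77, 103, 138), (57, 94, 137)]
```

The numbers show the oblong has about 0.6 mm of margin at its +x end and about 5 mm at the other, so it sits roughly 2.5 mm too far along +x and about 1° off. I'll regrip and correct it.

```bash
python3 plan.py 375 255 170 50 370.7 269.5 120 85.4
```

```text
t 30.9 tcp [388.3 185.1 249.8] az -3.63 q6 26 F [-0.9  0.8  0.4] w 0.998 g 0.0
shift [ 0.0689 -0.0177  0.0798] turn [-3.000e-02  4.000e-02 -5.363e+01]
shift [0.0126 0.0083 0.05  ] turn [  0.    0.  -35.4]
```

>>> {"method": "jog_arm", "body": {"deltas": [0.069,-0.0177,0.08,0,0,-53.6,1,0.069,-0.0177,0.08,0,0,-53.6,1,0.069,-0.0177,0.08,0,0,-53.6,1,0.069,-0.0177,0.08,0,0,-53.6,1,0.069,-0.0177,0.08,0,0,-53.6,1,0.069,-0.0177,0.08,0,0,-53.6,1,0.069,-0.0177,0.08,0,0,-53.6,1,0.069,-0.0177,0.08,0,0,-53.6,1]}}

```text
time: 31.7
tool_pos: [0.3751, 0.2551, 0.1698]
tcp_rot: [-1.077, -2.951, 0.001]
wrist_force: [0.4, 0.2, -0.5]
width: 1.001
grip_force: 0.0
```

>>> {"method": "jog_arm", "body": {"deltas": [0.0126,0.0083,0.02,0,0,-35.4,1,0.0126,0.0083,0.02,0,0,-35.4,1,0.0126,0.0083,0.02,0,0,-35.4,1,0.0126,0.0083,0.02,0,0,-35.4,1,0.0126,0.0083,0.05,0,0,-35.4,1,0.0126,0.0083,0.05,0,0,-35.4,1,0.0126,0.0083,0.05,0,0,-35.4,1]}}

```text
time: 32.4
tool_pos: [0.3695, 0.2696, 0.1195]
tcp_rot: [-0.128, -3.137, 0.002]
wrist_force: [0.1, 0.4, -0.6]
width: 1.004
grip_force: 0.0
```

```bash
python3 plan.py 370.7 269.5 47 85.4
```

```text
t 32.4 tcp [369.5 269.6 119.5] az 85.32 q6 -52 F [ 0.1  0.4 -0.6] w 1.004 g 0.0
shift [-0.0013  0.0001  0.0725] turn [-0.09 -0.11 -0.08]
```

>>> {"method": "jog_arm", "body": {"deltas": [0,0.003,0.03,0,0,0,1,0,0.003,0.06,0,0,0,1,0,0.003,0.071,0,0,0,1,0,0.003,0.071,0,0,0,1]}}

```text
time: 32.8
tool_pos: [0.3692, 0.2728, 0.0482]
tcp_rot: [-0.126, -3.137, 0.003]
wrist_force: [0.2, -0.1, 1.1]
width: 1.002
grip_force: 0.0
```

>>> {"method": "jog_arm", "body": {"deltas": [0,0,0,0,0,0,-1,0,0,0,0,0,0,-1,0,0,0,0,0,0,-1,0,0,0,0,0,0,-1,0,0,0,0,0,0,-1,0,0,0,0,0,0,-1], "squeeze": 30}}

```text
time: 33.4
tool_pos: [0.3709, 0.2737, 0.0505]
tcp_rot: [0.124, 3.138, 0.0]
wrist_force: [-0.2, -2.9, 5.4]
width: 0.417
grip_force: 30.8
```

```bash
python3 plan.py 370.7 269.5 47 85.4
```

```text
t 33.4 tcp [370.9 273.7  50.5] az 85.48 q6 -52 F [-0.2 -2.9  5.4] w 0.417 g 30.8
shift [-0.0001 -0.0042  0.0035] turn [0.01 0.09 0.08]
```

>>> {"method": "jog_arm", "body": {"deltas": [0,0,-0.004,0,0,0,-1,0.0025,0,-0.004,0,0,-1,-1,0.0025,0,-0.004,0,0,-1,-1,0.0025,0,-0.004,0,0,-1,-1]}}

```text
time: 33.8
tool_pos: [0.3671, 0.2737, 0.0527]
tcp_rot: [-0.097, -3.14, 0.0]
wrist_force: [1.2, -0.1, -2.7]
width: 0.413
grip_force: 30.2
```

```bash
python3 plan.py 368.4 273.7 51 86.5
cat > ro.py <<'E'
from h import *
from workcell import read_camera
c=read_camera("wrist"); S=4; U=up(c["color"],S); m=mask(U,"red",90,30)
def runs(v,a):
    e=np.flatnonzero(np.diff(np.r_[0,(v>0).astype(int),0])); return [(round(float(p/S+a),1),round(float(q/S+a),1)) for p,q in zip(e[::2],e[1::2]) if q-p>1]
for k in (235,250,265,280,295,310): print("col",k,runs(m[S*130:S*240,S*k],130))
for r in (160,175,190,205,220): print("row",r,runs(m[S*r,S*200:S*360],200))
E
python3 ro.py
```

```text
t 33.8 tcp [367.1 273.7  52.7] az 86.48 q6 -53 F [ 1.2 -0.1 -2.7] w 0.413 g 30.2
shift [-0.0013  0.0001  0.0017] turn [-0.02 -0.03 -0.02]
col 235 [(148.2, 150.2)]
col 250 [(147.8, 149.8), (181.5, 240.0)]
col 265 [(147.8, 149.8), (181.2, 240.0)]
col 280 [(147.8, 149.8), (181.2, 240.0)]
col 295 [(147.8, 149.8), (181.2, 240.0)]
col 310 [(147.8, 149.5), (180.8, 240.0)]
row 160 [(228.8, 230.2), (320.2, 323.2)]
row 175 [(229.2, 230.8), (319.8, 322.8)]
row 190 [(229.8, 231.2), (239.5, 325.2)]
row 205 [(230.5, 231.8), (239.8, 324.5)]
row 220 [(240.2, 323.8)]
```

Run:
```python
from h import *
from workcell import read_camera
c=read_camera("wrist")
for z in (.0112,.0122,.0132): print(z,1000*cast(c,[[280,149.5]],z,True))
print(1000*cast(c,[[280,147.5]],.006,True))
```

```text
0.0112 [[318.40323683 275.26401848]]
0.0122 [[318.29859539 275.27298735]]
0.0132 [[318.19395395 275.28195622]]
[[317.73452711 275.29194897]]
```

>>> {"method": "jog_arm", "body": {"deltas": [-0.0012,0.0004,0,0,0,0,-1,-0.0012,0.0004,0.002,0,0,0,-1,-0.0012,0.0004,0.0035,0,0,0,-1,-0.0012,0.0004,0.0035,0,0,0,-1]}}

```text
time: 34.3
tool_pos: [0.3692, 0.2743, 0.0505]
tcp_rot: [0.097, 3.14, 0.0]
wrist_force: [-1.5, -2.2, 5.7]
width: 0.41
grip_force: 30.8
```

```bash
python3 plan.py 368.4 273.7 51 86.5; python3 ro.py
python3 - <<'E'
from h import *
from workcell import read_camera
c=read_camera("top"); im=c["color"]
for k in (156,164): print(k,[tuple(int(v) for v in im[r,k]) for r in range(239,247)],[tuple(int(v) for v in im[r,k]) for r in range(280,288)])
E
```

```text
t 34.3 tcp [369.2 274.3  50.5] az 86.46 q6 -53 F [-1.5 -2.2  5.7] w 0.41 g 30.8
shift [ 0.0007 -0.0007 -0.0005] turn [ 0.    0.01 -0.04]
col 235 [(145.2, 150.2)]
col 250 [(145.0, 149.8), (181.5, 240.0)]
col 265 [(144.8, 149.8), (181.2, 240.0)]
col 280 [(144.5, 149.8), (181.0, 240.0)]
col 295 [(144.5, 149.8), (181.2, 240.0)]
col 310 [(144.8, 149.5), (180.8, 240.0)]
row 160 [(226.8, 230.5), (320.2, 322.2)]
row 175 [(227.5, 230.8), (319.8, 322.0)]
row 190 [(228.0, 231.2), (239.5, 325.2)]
row 205 [(228.8, 231.8), (239.5, 324.5)]
row 220 [(229.5, 232.5), (240.5, 323.8)]
156 [(52, 74, 107), (81, 95, 114), (106, 113, 132), (92, 96, 136), (113, 116, 133), (125, 128, 132), (107, 110, 132), (64, 66, 134)] [(124, 129, 231), (205, 210, 235), (190, 195, 237), (155, 162, 237), (194, 207, 235), (173, 194, 222), (113, 146, 196), (82, 127, 193)]
164 [(48, 72, 109), (74, 90, 118), (112, 121, 137), (105, 111, 140), (91, 95, 137), (120, 123, 135), (129, 133, 131), (120, 123, 121)] [(200, 206, 201), (230, 234, 231), (225, 229, 236), (167, 173, 237), (158, 167, 237), (192, 204, 231), (140, 162, 198), (89, 129, 190)]
```

The oblong is now symmetric in the top camera (end margins read 1.9 and 1.8 mm) and parallel to the paint. Release, retreat and check.

>>> {"method": "jog_arm", "body": {"deltas": [0,0,0,0,0,0,0,0,0,0,0,0,0,1,0,0,0,0,0,0,1,0,0,0,0,0,0,1,0,0,0,0,0,0,1,0,0,-0.04,0,0,0,1,0,0,-0.09,0,0,0,1,0,0,-0.14,0,0,0,1]}}

```text
time: 35.2
tool_pos: [0.3679, 0.2736, 0.1903]
tcp_rot: [-0.097, -3.138, 0.002]
wrist_force: [0.8, 1.3, -0.4]
width: 1.001
grip_force: 0.0
```

>>> {"method": "jog_arm", "body": {"deltas": [0,-0.04,-0.04,0,0,8,1,-0.02,-0.08,-0.04,0,0,16,1,-0.04,-0.12,-0.04,0,0,24,1,-0.06,-0.16,-0.04,0,0,32,1,-0.08,-0.2,-0.04,0,0,40,1,-0.1,-0.24,-0.04,0,0,48,1,-0.12,-0.28,-0.04,0,0,56,1,-0.14,-0.32,-0.04,0,0,60,1]}}

```text
time: 36.0
tool_pos: [0.4892, -0.0557, 0.2297]
tcp_rot: [1.66, 2.667, 0.001]
wrist_force: [0.3, 0.5, 0.7]
width: 0.996
grip_force: 0.0
```

>>> {"method": "jog_arm", "body": {"deltas": [0,0,0,0,0,0,1,0,0,0,0,0,0,1]}}

```text
time: 36.2
tool_pos: [0.4887, -0.0547, 0.2292]
tcp_rot: [-1.656, -2.668, 0.0]
wrist_force: [-0.2, 0.1, -0.7]
width: 1.001
grip_force: 0.0
```

```bash
python3 plan.py
python3 - <<'E'
from h import *
from workcell import read_camera
c=read_camera("top"); cv2.imwrite("pics/top10.png",c["color"]); U=up(c["color"])
a0=dict(square=215,oblong=195)
B=dict(square=(428.4,112.2,88),oblong=(368.2,270.2,86.7),trans=(681.3,147.6,85.45),round=(513.6,412.4,0))
hs=cv2.cvtColor(U,cv2.COLOR_BGR2HSV)
for n,k,b,zc in (("square","yellow",(198,212,256,268),.068),("oblong","red",(132,234,192,292),.068),("trans","green",(188,115,244,170),.092),("round","blue",(85,180,132,226),.068)):
    m=mask(U,k,90,30); x0,y0,x1,y1=[4*v for v in b]; v=hs[...,2][y0:y1,x0:x1][m[y0:y1,x0:x1]>0]
    m=mask(U,k,90,.87*np.percentile(v,85)); m=cv2.morphologyEx(m,cv2.MORPH_OPEN,np.ones((25,25),np.uint8))
    K=outline(c,m,b,zc,4)
    print(n,B[n],rectfit(K),np.round(cv2.fitEllipse(K.astype(np.float32))[0],1))
d0=cv2.imread("pics/top0.png")
for n,(x0,y0,x1,y1) in(("jar",(155,185,190,215)),("tape",(258,172,285,205))):
    for im in(d0,c["color"]):
        q=im[y0:y1,x0:x1]; h=cv2.cvtColor(q,cv2.COLOR_BGR2HSV)
        m=(q.max(2)<45) if n=="jar" else (h[...,1]>200)&(h[...,0]<14)
        yy,xx=np.nonzero(m); print(n,len(xx),xx.mean().round(1)+x0,yy.mean().round(1)+y0)
E
```

```text
t 36.2 tcp [488.7 -54.7 229.2] az 26.34 q6 -36 F [-0.2  0.1 -0.7] w 1.001 g 0.0
square (428.4, 112.2, 88) (array([428.9, 114.3]), -1.93, array([-2.6, -6.4,  0.3,  0.1]), (np.float64(50.0), np.float64(54.7))) [429.  114.7]
oblong (368.2, 270.2, 86.7) (array([368.7, 270.8]), 87.77, array([0.1, 0.1, 2.9, 2.4]), (np.float64(34.3), np.float64(78.5))) [368.6 270.8]
trans (681.3, 147.6, 85.45) (array([682.1, 147.4]), 0.7, array([-0.8, -1.6,  0.9, -1.1]), (np.float64(41.8), np.float64(42.3))) [682.1 147.2]
round (513.6, 412.4, 0) (array([513. , 412.2]), 3.75, array([ 0.2, -0.6, -1.2, -0.5]), (np.float64(51.0), np.float64(49.9))) [513.3 412. ]
jar 223 171.4 199.6
jar 200 171.9 199.5
tape 247 270.5 186.3
tape 0 nan nan<stdin>:17: RuntimeWarning: Mean of empty slice.
  ret = ret.dtype.type(ret / rcount)
```

```bash
python3 -c "
from workcell import finish_job; print(finish_job())"
```

```text
the job is handed in; nothing more can be done
None
```

All four fittings stand released on their own boards and the job is handed in; last camera check put round, oblong and transition within about 1 mm of centre, square about 2 mm (shadowed reading), the straight-sided ones about 1° or better, and the jar and tape measure looked unmoved (the tape was last seen before the final oblong correction).

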